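# Lock a quarter-turn spring nut into the tie-down channel

## Task

Fit the loose tie-down stud into the steel channel on the pallet table. First take it out of its sloping rest, stand it upright on the bare table top on its sprung foot and let go of it; then take it again, lower the nut through the slot about midway along the channel with its long side along the slot, press it down against its spring, twist it a quarter turn either way and let it spring up so that its grooves catch the channel lips. Leave it upright and locked with the grip bar square across the channel, and do not disturb the small carton, the hand scanner or the grey check weight.

Things in the scene. Friction and masses are not known exactly. Their poses are not given: they have to be found in the camera images.
- stud_grip (a point): Centre of the grip of the one loose stud (160 g, 78 mm tall): a black block 20 (x) x 32 (y) x 40 mm (z). Grasp its two ribbed flat faces, 20 mm apart along x. z runs from foot to grip. The stud starts leaning in the rest, z 30 deg off the vertical, grip end towards the rest's +x (away from the robot), x level. Standing on its foot on the table, this point is 58 mm up.
- stud_nut (a point): On the stud's axis 35 mm below the grip's centre (same axes), level with the groove floors of the steel nut under the 14 mm neck. Nut: 20 (x) x 38 mm (y, long the same way as the grip), reaching 6 mm below and 3 mm above this point. Its two grooves, 3 mm deep, open upward and run along x, 10.5 to 16 mm either side of the axis.
- stud: The same stud; origin at the underside of its sprung foot (18 x 30 mm, under the nut) when extended, 58 mm below the grip's centre. The foot can be pushed up 13 mm: 3.5 N starts it, 10 N fully up.
- rest_pan (a point): Middle of the pan under the stud's foot in the fixed aluminium rest, 30 mm above the table. x level, the way the stud leans; z up. The base plate reaches from 37 mm behind to 73 mm ahead in x and 30 mm either side in y. Under the leaning grip is a rib only 14 mm wide, so fingers pass on both sides. The rest is 90 mm high; lift straight up to clear it.
- channel_mouth (a point): Middle of the mouth of the fixed steel channel, level with its top, 30 mm above the table; z up, y along the channel. It is 200 mm long (feet with bolt heads up to 12 mm high add 32 mm at each end), 48 mm wide outside, 42 inside, floor 27 mm below the mouth. The slot between its lips is 24 mm wide.
- lip_edge (a point): Same axes, 7 mm below the mouth, level with the lower edges of the turned-down lips (12 to 15 mm either side of the middle). With the foot just on the floor the nut point is 3 mm above this. To turn freely press it 5 to 6 mm below this (6 to 8 N; the foot's travel ends at 10 mm below). Locked and let go after the quarter turn, it springs up level with this.
- carton: Small brown taped carton, 68 x 110 x 50 mm, origin at the centre of its underside; leave alone.
- scanner: Black hand scanner lying on its side, 60 x 181 x 34 mm, origin at the centre of its underside, long side along its y; leave alone.
- check_weight: Grey metal check weight with a knob, 38 mm across, 62 mm high, origin at the centre of its underside; leave alone.
There are look-alikes about, which are no part of the job. What is shaped like the stud but pink or red is not meant.

How it is judged:
By the outcome, as a careful person would: the job done as asked, in the order asked, and still so for the second after the job is handed in, with the robot touching nothing.
It also fails if it takes over 72 s, if anything falls off the work surface, if the arm or the gripper's body presses on something with over 40 N, if the wrist force passes 120 N, or if a joint passes its speed limit or range.

## Robot

A 7-joint arm with a two-finger parallel gripper is mounted at the origin on a cart in front of the work surface, level with it; the furniture and walls round the work are solid. World frame = base frame: x ahead of the robot, y to its left, z up, the work surface at z = 0. Lengths are in mm, angles in rad, forces in N, time in s.
With the tool pointing down it reaches from about 350 to 900 mm from the base axis. Payload 7.2 kg.
Tool frame: the origin (TCP) lies at the very end of the fingers, on their centre line; the grasp point (between the pads) lies 19 mm behind it; z points along the fingers, y is the direction in which the jaws open and shut (so a half turn about z gives the same grasp; the last joint's range is limited). The gripper opens to 88 mm and grips with 3 to 60 N. Pads are 20 mm wide; open, the fingers measure 115 mm over their backs; the gripper's body (75 mm by 178 mm) begins 61 mm behind the grasp point.
Start: joints at [-1.33, 0.411, -0.013, 1.596, 0.006, 1.134, -0.082], TCP at [189.957, 595.437, 222.653] pointing down, gripper open.
Joint ranges: [-2.95, 2.95], [-0.29, 1.99], [-1.47, 1.44], [0.14, 2.54], [-1.03, 4.17], [0.13, 1.85], [-2.86, 2.86]. Speed limits (rad/s): [2.39, 2.39, 3.01, 3.01, 3.14, 3.14, 3.14].

## Interface

Orientations are given as a unit quaternion [w, x, y, z].
In Python, from workcell import ctrl, cams gives the robot as it stands. The module is installed in compiled form; this text tells all that it offers.
- The arm moves only by the tool arm_command, never from a script. Its argument "series" is a list of rows, each a list of 3 entries, a list of its own where there are three numbers: the shift along the tool's x, y, z in m, then the turn, a rotation vector about the tool's x, y, z in degrees, then the opening, from 0 (shut) to 1 (fully open). A call has 1 to 10 rows; each row is the pose to reach, as a shift and turn from the pose commanded when the call began, along the tool's axes at that moment; what a row does not reach only later rows make up. A row lasts 1/8 s, in which the tool goes at most 62.5 mm and 10.7 degrees, less where a joint would pass 70% of its speed; a pose out of reach is approached as far as the arm can. A call with a gripper value outside its range is refused whole. The fingers move at their own pace and stop on an object; the grip force is fixed at half the most. Time passes only in rows, so rows that repeat a pose let the fingers close. It gives the time, the measured TCP pose, the force and the opening at its end, in the units of the state.
- ctrl.state(): the state, without advancing time (a new reading comes with each control period).
- cams.capture(name): name is "side" or "top" or "wrist"; returns the picture (384x512x3 uint8, blue, green, red); there is no depth.
- cams.calibration(name): a dict with "fx", "fy", "cx", "cy" (pixels), "T" (4x4, takes a point from camera to world coordinates); the wrist camera has in their place "tool_from_camera" (4x4, takes a point from camera to tool coordinates, whose origin is the TCP and whose axes are the flange's). Camera axes: x right, y down, z forward; pixel columns grow to the right and rows downward; lengths in mm; the calibration is good to about 2 mm. A picture is of the moment at which its call begins: read the wrist's pose just before it. calibration takes no time and is no camera call.
- ctrl.sign_off(): hands the job in, once; it reports no verdict.
The state is a dict: "time": time; "joints": joint angles; "joint_vel": joint speeds; "tau": joint torques, N m; "position": TCP position; "eef_rot": TCP orientation; "ft_force": force on the tool from outside, world axes, zero at the start; "torque": the same for the moment, N m; "opening": opening from 0.0 (shut) to 1.0 (fully open).
Only numpy, scipy, OpenCV 4.12 (cv2) and the standard library are available. Lean on these libraries where they do the work, as an engineer would, in place of code of your own. Each camera call takes 0.05 s, during which the arm holds its last target.

## Working session

There is one attempt and no reset: what is moved stays moved. The work goes in short steps, Python scripts to look and compute and a tool call to move; the robot and the scene stay as the last step left them, time stands still between calls to the robot, and variables do not carry over. Pictures are saved under pics/ and viewed, and the job is handed in when it is done.

Besides the shell and the picture viewer there is one more tool, called by a JSON object that holds its "method" and its "body". arm_command: Moves the arm, as the interface text tells. Its arguments: {"type":"object","properties":{"series":{"type":"array"}},"required":["series"]}

```bash
mkdir -p pics; python3 - <<'E'
from workcell import ctrl,cams
import cv2
s=ctrl.state();print(s)
for n in("top","side","wrist"):
    cv2.imwrite(f"pics/a_{n}.png",cams.capture(n));c=cams.calibration(n);print(n,c)
E
```

```text
{'time': 0.0, 'joints': array([-1.33017324,  0.41190878, -0.01272969,  1.59703449,  0.00560683,
        1.13430104, -0.08220595]), 'joint_vel': array([ 7.26308625e-05, -5.05493623e-04,  2.28119991e-04,  5.47251400e-04,
       -9.69787695e-04,  1.11701148e-03,  1.18183860e-03]), 'tau': array([-1.53237615e-04, -5.87963605e+01,  6.41664527e-01, -2.91055262e+01,
       -5.38475288e-02,  1.83130248e-02,  1.13171968e-04]), 'position': array([189.83969582, 594.94008865, 221.80737139]), 'eef_rot': array([-6.77700954e-05,  1.53779978e-01,  9.88104785e-01, -8.05130649e-04]), 'ft_force': array([0.90041957, 0.00750956, 0.26585148]), 'torque': array([-0.06471248,  0.0193352 , -0.05382092]), 'opening': 0.9955866693751043}
top {'fx': 435.15088988016413, 'fy': 435.15088988016413, 'cx': 255.54975904968867, 'cy': 190.07747473110797, 'T': array([[ 2.30428921e-02, -9.91007322e-01,  1.31808620e-01,
         4.03792872e+02],
       [-9.99597841e-01, -2.06589003e-02,  1.94259203e-02,
         1.37434909e+02],
       [-1.65282082e-02, -1.32203241e-01, -9.91084820e-01,
         1.37985696e+03],
       [ 0.00
[... 300 characters left out ...]
4.52261053e-01,  7.18377055e-01,
        -4.56312204e+02],
       [-2.09785308e-02, -8.39041706e-01, -5.43662503e-01,
         5.53286796e+02],
       [ 0.00000000e+00,  0.00000000e+00,  0.00000000e+00,
         1.00000000e+00]])}
wrist {'fx': 283.1640798918284, 'fy': 283.1640798918284, 'cx': 257.8705318758473, 'cy': 187.39355843362054, 'tool_from_camera': array([[-3.75715883e-04, -9.65777227e-01, -2.59372717e-01,
         7.16284323e+01],
       [ 9.99999245e-01, -6.66277424e-04,  1.03233666e-03,
        -2.15953091e-03],
       [-1.16982142e-03, -2.59372134e-01,  9.65776748e-01,
        -1.61384717e+02],
       [ 0.00000000e+00,  0.00000000e+00,  0.00000000e+00,
         1.00000000e+00]])}
```

View pics/a_top.png

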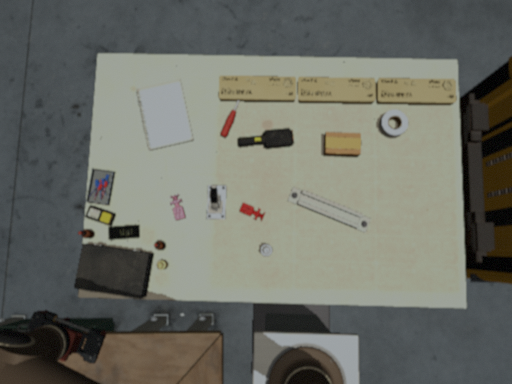

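View pics/a_side.png

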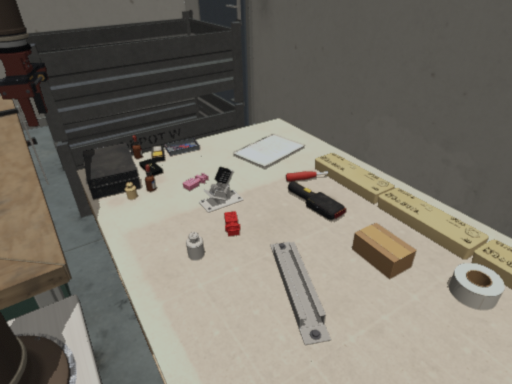

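View pics/a_wrist.png

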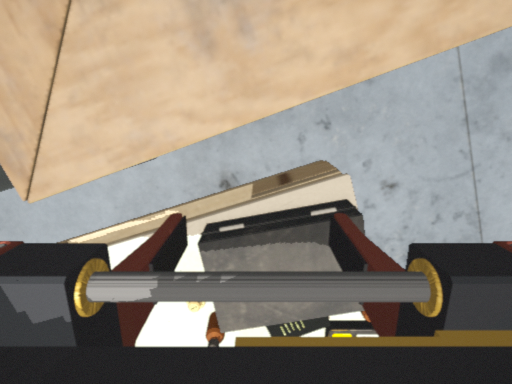

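```bash
cat > h.py <<'E'
from workcell import ctrl,cams
import cv2, numpy as np
from scipy.spatial.transform import Rotation as R
def rot(q): return R.from_quat([q[1],q[2],q[3],q[0]]).as_matrix()
def campose(n,s=None):
    c=cams.calibration(n)
    if n!="wrist": return c,c["T"]
    s=s or ctrl.state(); T=np.eye(4);T[:3,:3]=rot(s["eef_rot"]);T[:3,3]=s["position"]
    return c,T@c["tool_from_camera"]
def ray(c,T,u,v):
    d=T[:3,:3]@np.array([(u-c["cx"])/c["fx"],(v-c["cy"])/c["fy"],1]);return T[:3,3],d
def plane(c,T,u,v,z):
    o,d=ray(c,T,u,v);return o+d*(z-o[2])/d[2]
def proj(c,T,p):
    q=np.linalg.inv(T)@np.append(p,1);return q[0]/q[2]*c["fx"]+c["cx"],q[1]/q[2]*c["fy"]+c["cy"]
def crop(im,x,y,w,h,f,name):
    cv2.imwrite(name,cv2.resize(im[y:y+h,x:x+w],None,fx=f,fy=f,interpolation=cv2.INTER_CUBIC))
E
python3 - <<'E'
from h import *
t=cv2.imread("pics/a_top.png");s=cv2.imread("pics/a_side.png")
a=cv2.resize(t[170:240,160:280],None,fx=5,fy=5,interpolation=2);cv2.imwrite("pics/b1.png",a)
crop(t,280,180,100,60,7,"pics/b2.png");crop(s,180,155,90,70,7,"pics/b3.png");crop(s,260,230,80,115,5,"pics/b4.png")
E
```

```text
(no output)
```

View pics/b1.png

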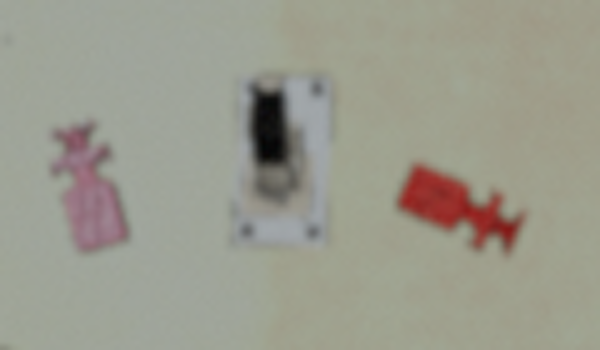

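View pics/b2.png

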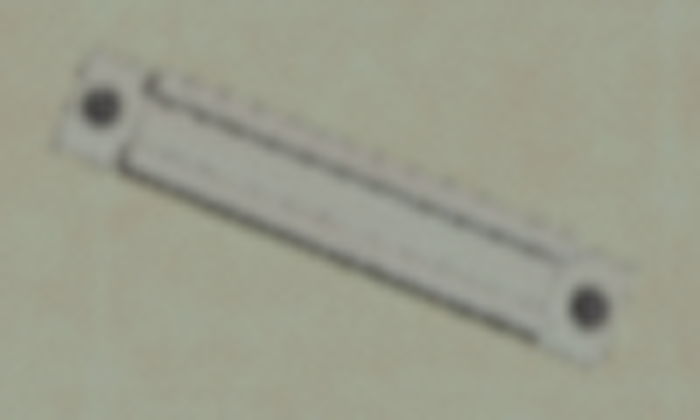

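View pics/b3.png

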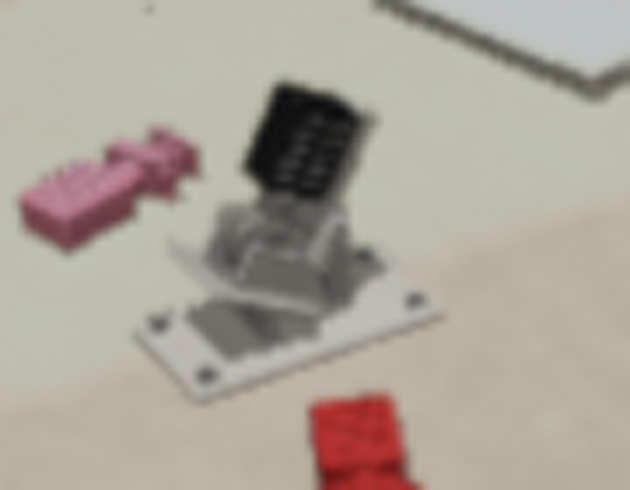

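View pics/b4.png

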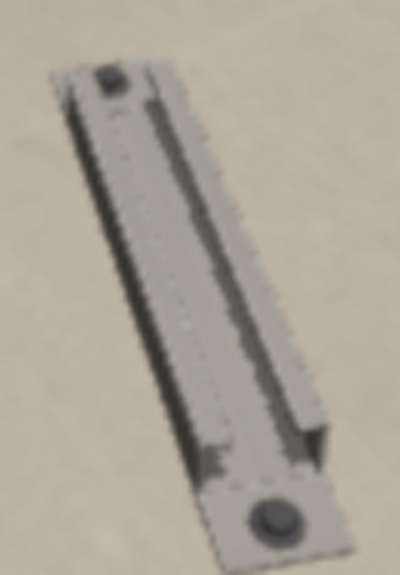

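```bash
python3 - <<'E'
from h import *
c,T=campose("top")
def P(u,v,z): return plane(c,T,u,v,z)[:2].round(1)
for n,(u,v),z in [("plateTL",(160+238/5,170+78/5),5),("TR",(160+330/5,170+75/5),5),("BR",(160+327/5,170+243/5),5),("BL",(160+232/5,170+243/5),5),
 ("grip",(160+269/5,170+128/5),90),("bolt1",(280+100/7,180+106/7),12),("bolt2",(280+588/7,180+307/7),12),("weight",(265,250),40),("scan",(265,139),20),("carton",(342,144),40),("pink",(178,207),10),("red",(252,212),10)]:
    print(n,P(u,v,z))
cs,Ts=campose("side")
for n,(u,v),z in [("sgrip",(180+310/7,155+145/7),90),("b1",(260+110/5,230+80/5),10),("b2",(260+278/5,230+522/5),10),("pl",(180+135/7,155+330/7),5),("pr",(180+443/7,155+312/7),5),("pb",(180+205/7,155+400/7),5)]:
    print(n,plane(cs,Ts,u,v,z)[:2].round(1))
s=ctrl.state();print(rot(s["eef_rot"]).round(3)); c,T=campose("wrist",s)
print(proj(c,T,s["position"]))
print(proj(c,T,s["position"]+rot(s["eef_rot"])@[0,0,19]))
E
```

```text
plateTL [597.9 318.1]
TR [601.  259.2]
BR [493.6 257.7]
BL [492.3 317.9]
grip [556.1 287.2]
bolt1 [572.1  41.4]
bolt2 [ 486.3 -177.2]
weight [398.3 130.6]
scan [750.2 137.6]
carton [ 733.6 -104.4]
pink [526.8 408.8]
red [516.  173.9]
sgrip [554.3 267. ]
b1 [573.9  36.4]
b2 [ 487.9 -181.2]
pl [494.  310.6]
pr [600.8 254.5]
pb [496.2 253.3]
[[-0.953  0.304 -0.   ]
 [ 0.304  0.953 -0.001]
 [-0.    -0.001 -1.   ]]
(np.float64(257.6112627842995), np.float64(231.73882881332275))
(np.float64(257.60329425414466), np.float64(220.27983451441446))
```

```bash
cat >> h.py <<'E'
def Rt(yaw,tilt=0):
    # tool x = -(world x rotated by yaw), z down; tilt (deg) leans the hand forward along that direction
    a=np.radians(yaw); Rz=np.array([[np.cos(a),-np.sin(a),0],[np.sin(a),np.cos(a),0],[0,0,1]])
    b=np.radians(tilt); Ry=np.array([[np.cos(b),0,np.sin(b)],[0,1,0],[-np.sin(b),0,np.cos(b)]])
    return Rz@Ry@np.diag([-1.,1,-1])
def go(p,Rm,s=None):
    s=s or ctrl.state(); Q=rot(s["eef_rot"])
    d=Q.T@(np.array(p)-s["position"]); w=R.from_matrix(Q.T@Rm).as_rotvec(degrees=True)
    print("shift m",(d/1000).round(4),"turn deg",w.round(2)); return d,w
E
python3 - <<'E'
from h import *
print(Rt(0).round(2),Rt(0,30).round(2))
go([550,286,220],Rt(0))
E
```

```text
[[-1.  0.  0.]
 [ 0.  1.  0.]
 [ 0.  0. -1.]] [[-0.87  0.   -0.5 ]
 [ 0.    1.    0.  ]
 [ 0.5   0.   -0.87]]
shift m [-0.4371 -0.185   0.0023] turn deg [-7.000e-02 -1.000e-02 -1.769e+01]
```

{"method": "arm_command", "body": {"series": [[[-0.437, -0.185, 0.002], [0, 0, -17.7], 1], [[-0.437, -0.185, 0.002], [0, 0, -17.7], 1], [[-0.437, -0.185, 0.002], [0, 0, -17.7], 1], [[-0.437, -0.185, 0.002], [0, 0, -17.7], 1], [[-0.437, -0.185, 0.002], [0, 0, -17.7], 1], [[-0.437, -0.185, 0.002], [0, 0, -17.7], 1], [[-0.437, -0.185, 0.002], [0, 0, -17.7], 1], [[-0.437, -0.185, 0.002], [0, 0, -17.7], 1], [[-0.437, -0.185, 0.002], [0, 0, -17.7], 1], [[-0.437, -0.185, 0.002], [0, 0, -17.7], 1]]}}

```text
time: 1.4
position: [549.2, 287.1, 220.2]
eef_rot: [-0.001, -0.0, 1.0, 0.0]
ft_force: [0.2, 1.0, 0.1]
opening: 0.996
```

```bash
python3 - <<'E'
from h import *
s=ctrl.state();print(s["time"],s["position"],s["joints"].round(3),s["ft_force"].round(2))
print(rot(s["eef_rot"]).round(3))
im=cams.capture("wrist");cv2.imwrite("pics/c.png",im);crop(im,160,60,200,150,4,"pics/c2.png")
c,T=campose("wrist",s);print(proj(c,T,[560,286,80]),proj(c,T,[531,286,30]))
E
```

```text
1.4 [549.208518   287.14990938 220.24280854] [-0.63   0.403  0.096  1.618 -0.043  1.123  1.049] [0.18 0.96 0.07]
[[-1.    -0.001 -0.001]
 [-0.001  1.     0.   ]
 [ 0.001  0.    -1.   ]]
(np.float64(256.2592887087345), np.float64(188.6350541114672)) (np.float64(256.39377510541), np.float64(155.6939647567543))
```

View pics/c.png

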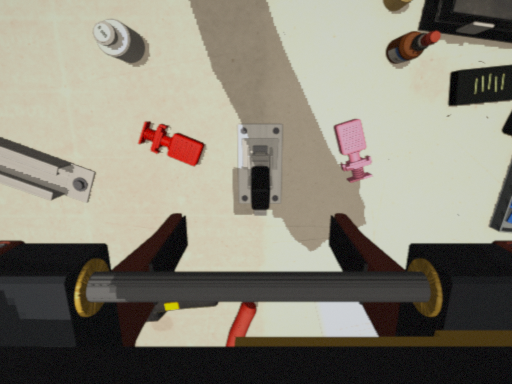

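```bash
python3 - <<'E'
from h import *
im=cv2.imread("pics/c.png");crop(im,215,110,90,110,5,"pics/c3.png")
E
```

```text
(no output)
```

View pics/c3.png

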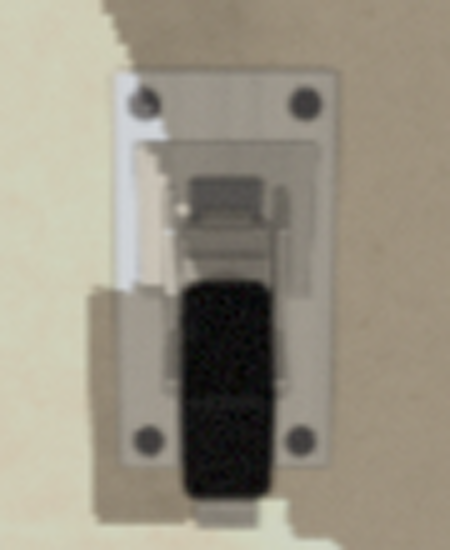

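```bash
python3 - <<'E'
from h import *
s=ctrl.state();c,T=campose("wrist",s)
f=lambda u,v,z:plane(c,T,215+u/5,110+v/5,z)[:2].round(1)
for p in [(145,103),(306,103),(149,440),(301,440)]: print("bolt",f(*p,7))
for p in [(114,70),(338,70),(118,466),(328,466)]: print("plate",f(*p,4))
# predicted grip centre from pan (rest)
px=(f(226,70,4)[0]+37);print("pan x",px)
m=cv2.inRange(cv2.imread("pics/c.png"),(0,0,0),(40,40,40));n,l,st,ce=cv2.connectedComponentsWithStats(m[130:225,225:285]);print(st[1:]+[225,130,0,0,0])
for y in (286,287,288):
  g=np.array([px+29,y,80.2])
  q=[proj(c,T,g+np.array([x*.866+z*.5,yy,-x*.5+z*.866])) for x in(-16,16) for yy in(-10,10) for z in(-20,20)]
  q=np.array(q);print(y,q.min(0).round(1),q.max(0).round(1))
E
```

```text
bolt [501.4 270.4]
bolt [501.4 312.3]
bolt [593.1 270.5]
bolt [593.  312.6]
plate [493.2 262.3]
plate [493.1 320.7]
plate [601.7 261.6]
plate [601.6 320.5]
pan x 530.1
[[252 166  18  43 713]]
286 [245.7 165.3] [265.4 211.4]
287 [246.7 165.3] [266.4 211.4]
288 [247.7 165.3] [267.4 211.4]
```

```bash
python3 - <<'E'
from h import *
go([596,291,145],Rt(0,30))
E
```

```text
shift m [-0.0472  0.0031  0.0754] turn deg [-0.   29.94  0.12]
```

{"method": "arm_command", "body": {"series": [[[-0.016, 0.001, 0.02], [0, 10, 0], 1], [[-0.032, 0.003, 0.04], [0, 20, 0], 1], [[-0.047, 0.003, 0.075], [0, 30, 0], 1], [[-0.047, 0.003, 0.075], [0, 30, 0], 1], [[-0.047, 0.003, 0.075], [0, 30, 0], 1]]}}

```text
time: 2.08
position: [596.3, 290.9, 145.1]
eef_rot: [-0.259, -0.001, 0.966, -0.0]
ft_force: [0.2, 0.6, 1.5]
opening: 0.999
```

```bash
python3 - <<'E'
from h import *
s=ctrl.state();print(s["time"],s["position"],s["joints"].round(3),s["ft_force"].round(2))
print(rot(s["eef_rot"]).round(3))
im=cams.capture("wrist");cv2.imwrite("pics/d.png",im)
go([551,291,67.5],Rt(0,30),s)
c,T=campose("wrist",s);g=np.array([558.5,291,80.2])
q=[proj(c,T,g+np.array([x*.866+z*.5,yy,-x*.5+z*.866])) for x in(-16,16) for yy in(-10,10) for z in(-20,20)]
q=np.array(q);print(q.min(0).round(1),q.max(0).round(1))
E
```

```text
2.075 [596.28364716 290.88277981 145.05922841] [-0.45   0.872  0.069  1.09  -0.246  1.671  1.216] [0.22 0.64 1.46]
[[-0.866 -0.002 -0.501]
 [-0.002  1.    -0.001]
 [ 0.501  0.    -0.866]]
shift m [0.0004 0.0002 0.0898] turn deg [-0.03 -0.04  0.11]
[244.7 172.8] [270.1 221.4]
```

View pics/d.png

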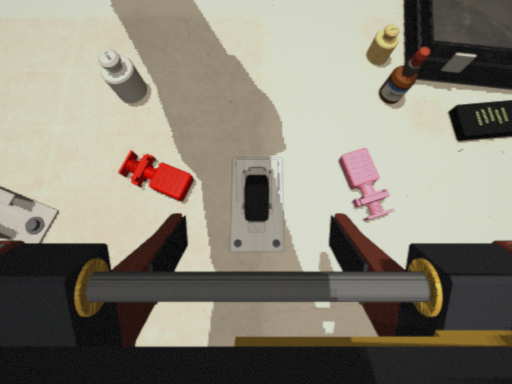

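The black grip sits at cols 244–271, rows 170–222, which matches the prediction; it is the only black stud. The pink (365,185) and red (158,175) ones are look-alikes.

{"method": "arm_command", "body": {"series": [[[0, 0, 0.04], [0, 0, 0], 1], [[0, 0, 0.075], [0, 0, 0], 1], [[0, 0, 0.09], [0, 0, 0], 1], [[0, 0, 0.09], [0, 0, 0], 0.6], [[0, 0, 0.09], [0, 0, 0], 0.3], [[0, 0, 0.09], [0, 0, 0], 0], [[0, 0, 0.09], [0, 0, 0], 0], [[0, 0, 0.09], [0, 0, 0], 0], [[0, 0, 0.09], [0, 0, 0], 0], [[0, 0, 0.09], [0, 0, 0], 0]]}}

```text
time: 3.38
position: [552.0, 289.4, 67.5]
eef_rot: [-0.259, -0.0, 0.966, -0.0]
ft_force: [-0.1, -0.1, 0.2]
opening: 0.242
```

```bash
python3 - <<'E'
from h import *
s=ctrl.state();print(s["time"],s["position"],s["joints"].round(3),s["ft_force"].round(2),s["opening"]*88)
print(rot(s["eef_rot"]).T@[0,0,1])
E
```

```text
3.375 [552.04589847 289.36614274  67.54918473] [-0.468  0.87   0.054  1.288 -0.249  1.475  1.234] [-0.1  -0.08  0.22] 21.272435340585027
[ 5.00205973e-01 -3.45123196e-05 -8.65906452e-01]
```

{"method": "arm_command", "body": {"series": [[[0.005, 0, -0.0087], [0, 0, 0], 0], [[0.0175, 0, -0.0303], [0, 0, 0], 0], [[0.035, 0, -0.0606], [0, 0, 0], 0], [[0.05, 0, -0.0866], [0, 0, 0], 0], [[0.06, 0, -0.1039], [0, 0, 0], 0], [[0.06, 0, -0.1039], [0, 0, 0], 0]]}}

```text
time: 4.12
position: [552.9, 289.6, 189.5]
eef_rot: [-0.257, -0.0, 0.966, 0.001]
ft_force: [0.3, 0.3, -2.8]
opening: 0.229
```

```bash
python3 - <<'E'
from h import *
s=ctrl.state();print(s["time"],s["position"],s["joints"].round(3),s["ft_force"].round(2),s["opening"]*88)
go([480,50,150],Rt(-111.4),s);go([560,285,180],Rt(0),s)
im=cams.capture("wrist");cv2.imwrite("pics/e.png",im)
im=cams.capture("side");crop(im,150,80,150,130,5,"pics/e2.png")
E
```

```text
4.125 [552.89776006 289.6253001  189.48047999] [-0.472  0.756  0.063  1.206 -0.248  1.663  1.194] [ 0.31  0.29 -2.77] 20.130953891233073
shift m [ 0.0438 -0.2397  0.0702] turn deg [-28.84 -19.79 108.54]
shift m [-0.0109 -0.0046  0.0047] turn deg [ 8.000e-02 -2.982e+01  2.000e-02]
```

View pics/e2.png

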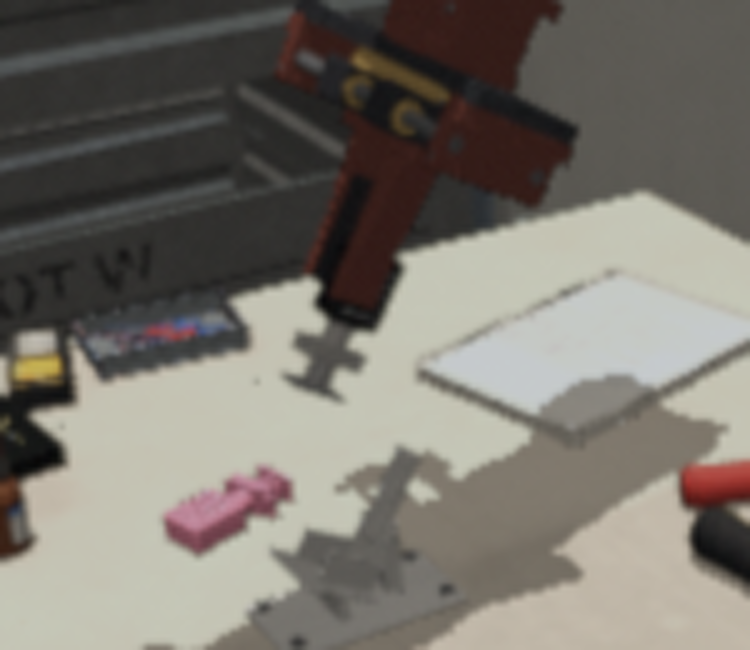

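View pics/e.png

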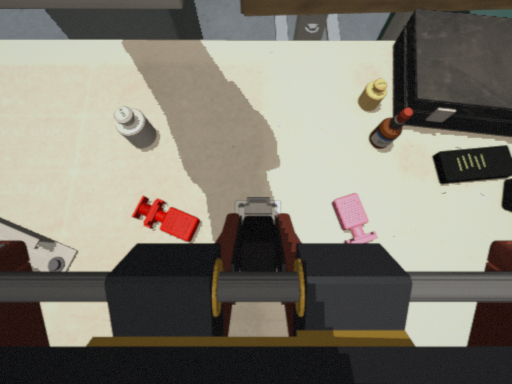

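{"method": "arm_command", "body": {"series": [[[-0.004, -0.04, 0.002], [0, -10, 0], 0], [[-0.008, -0.08, 0.004], [0, -20, 0], 0], [[-0.011, -0.12, 0.005], [0, -29.8, 0], 0], [[-0.011, -0.12, 0.005], [0, -29.8, 0], 0]]}}

```text
time: 4.72
position: [554.4, 164.6, 176.1]
eef_rot: [-0.004, 0.002, 1.0, -0.002]
ft_force: [0.7, 1.4, -1.4]
opening: 0.225
```

```bash
python3 - <<'E'
from h import *
s=ctrl.state();print(s["time"],s["position"],s["joints"].round(3),s["ft_force"].round(2),s["opening"]*88)
go([480,50,85],Rt(-111.4),s)
E
```

```text
4.725 [554.40845691 164.57904104 176.1140987 ] [-0.475  0.38   0.134  1.767 -0.058  1.006  1.248] [ 0.67  1.38 -1.4 ] 19.807923407696094
shift m [ 0.0733 -0.1145  0.092 ] turn deg [-5.400e-01 -1.100e-01  1.112e+02]
```

{"method": "arm_command", "body": {"series": [[[0.01, -0.015, 0], [0, 0, 10.6], 0], [[0.02, -0.03, 0], [0, 0, 21.2], 0], [[0.03, -0.045, 0], [0, 0, 31.8], 0], [[0.04, -0.06, 0], [0, 0, 42.4], 0], [[0.05, -0.075, 0.01], [0, 0, 53], 0], [[0.06, -0.09, 0.02], [0, 0, 63.6], 0], [[0.07, -0.105, 0.03], [0, 0, 74.2], 0], [[0.0733, -0.1145, 0.04], [0, 0, 84.8], 0], [[0.0733, -0.1145, 0.05], [0, 0, 95.4], 0], [[0.0733, -0.1145, 0.06], [0, 0, 106], 0]]}}

```text
time: 5.98
position: [485.6, 55.4, 117.1]
eef_rot: [-0.001, 0.8, 0.6, -0.002]
ft_force: [0.8, -0.3, -1.3]
opening: 0.227
```

```bash
python3 - <<'E'
from h import *
s=ctrl.state();print(s["time"],s["position"],s["joints"].round(3),s["ft_force"].round(2),s["opening"]*88)
go([480,50,50],Rt(-111.4),s)
im=cams.capture("wrist");cv2.imwrite("pics/f.png",im)
im=cams.capture("side");crop(im,190,150,130,100,6,"pics/f2.png")
E
```

```text
5.975 [485.62726413  55.36376549 117.14005847] [-0.636  0.338  0.52   2.057 -0.23   0.808 -0.263] [ 0.76 -0.28 -1.3 ] 19.93879711982252
shift m [-0.0066 -0.0036  0.0672] turn deg [-0.29  0.13  5.08]
```

View pics/f.png

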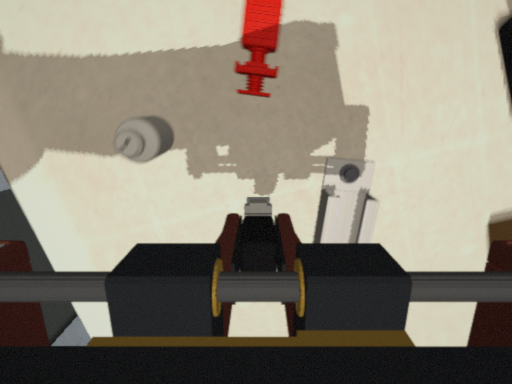

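View pics/f2.png

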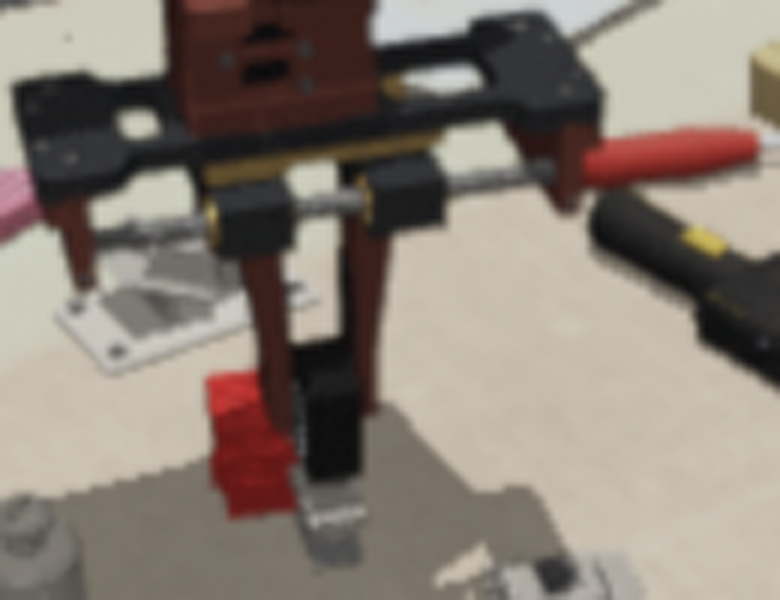

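{"method": "arm_command", "body": {"series": [[[-0.0066, -0.0036, 0.03], [-0.3, 0.1, 5], 0], [[-0.0066, -0.0036, 0.055], [-0.3, 0.1, 5], 0], [[-0.0066, -0.0036, 0.067], [-0.3, 0.1, 5], 0], [[-0.0066, -0.0036, 0.07], [-0.3, 0.1, 5], 0], [[-0.0066, -0.0036, 0.071], [-0.3, 0.1, 5], 0], [[-0.0066, -0.0036, 0.071], [-0.3, 0.1, 5], 0]]}}

```text
time: 6.82
position: [480.4, 49.7, 47.8]
eef_rot: [0.001, 0.824, 0.567, 0.001]
ft_force: [-2.0, 0.4, 4.6]
opening: 0.227
```

```bash
python3 - <<'E'
from h import *
s=ctrl.state();print(s["time"],s["position"],s["joints"].round(3),s["ft_force"].round(2),s["torque"].round(2),s["opening"]*88)
go([480,50,43],Rt(-111.4),s)
E
```

```text
6.825 [480.39606112  49.7101663   47.81611051] [-0.582  0.445  0.475  2.126 -0.337  0.639 -0.24 ] [-1.97  0.42  4.63] [ 0.02  0.79 -0.1 ] 19.944903007494847
shift m [ 0.0001 -0.0005  0.0048] turn deg [ 0.13 -0.09  0.44]
```

{"method": "arm_command", "body": {"series": [[[0, 0, 0], [0, 0, 0], 0], [[0, 0, 0], [0, 0, 0], 0]]}}

```text
time: 7.08
position: [480.3, 49.7, 47.5]
eef_rot: [0.001, 0.824, 0.567, 0.001]
ft_force: [-2.4, 1.1, 4.7]
opening: 0.226
```

```bash
python3 - <<'E'
from h import *
s=ctrl.state();print(s["time"],s["position"],s["ft_force"].round(2),s["torque"].round(2),s["opening"]*88)
im=cams.capture("side");crop(im,200,160,100,80,7,"pics/g2.png")
im=cams.capture("wrist");crop(im,180,150,150,120,5,"pics/g.png")
E
```

```text
7.075 [480.34187488  49.70497144  47.49017613] [-2.43  1.11  4.66] [0.11 0.62 0.  ] 19.913467689673105
```

View pics/g2.png

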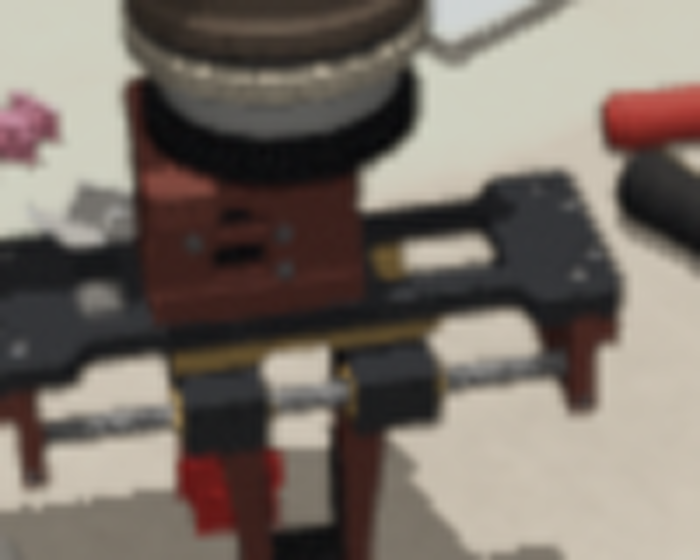

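View pics/g.png

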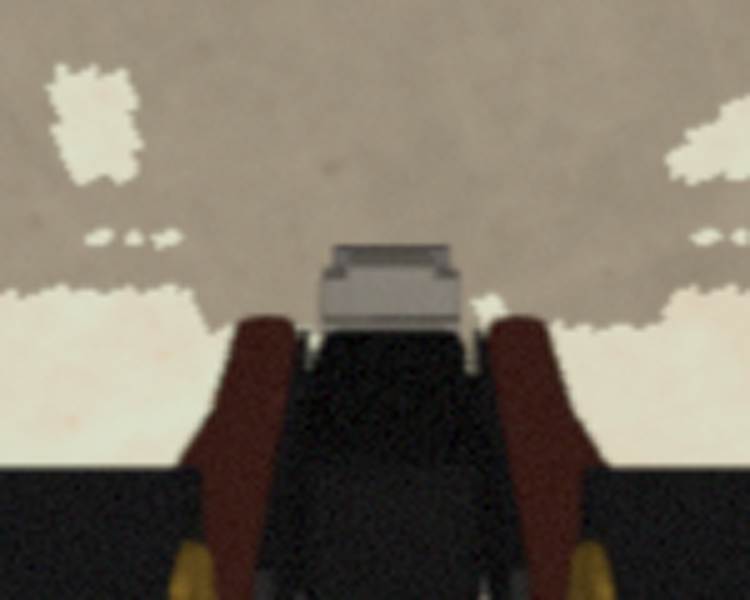

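```bash
python3 - <<'E'
from h import *
s=ctrl.state();print(s["time"])
im=cams.capture("side");cv2.imwrite("pics/g_side.png",im);crop(im,205,205,80,70,9,"pics/g3.png")
im=cams.capture("wrist");cv2.imwrite("pics/g_wrist.png",im);crop(im,225,190,66,60,11,"pics/g4.png")
c,T=campose("side")
print("tcp in side",proj(c,T,s["position"]),"crop",(np.array(proj(c,T,s["position"]))-[205,205])*9)
# predicted (untilted) stud, offset 4.8
Q=rot(s["eef_rot"])
for off in (5,9,13):
  base=s["position"]+Q@[0,0,-19+off]
  for nm,pt in {"gripbot-x":(0,-16,20),"gripbot -y":(10,-16,20),"gripbot2":(-10,-16,20),"nutbotA":(10,-19,41),"nutbotB":(-10,-19,41)}.items():
    w=base+Q@[pt[1],pt[0],pt[2]]
    print(off,nm,((np.array(proj(c,T,w))-[205,205])*9).round(0))
E
```

```text
7.175
tcp in side (np.float64(243.08680732521208), np.float64(245.31637340219658)) crop [342.78126593 362.84736062]
5 gripbot-x [355. 427.]
5 gripbot -y [397. 421.]
5 gripbot2 [313. 433.]
5 nutbotA [402. 496.]
5 nutbotB [319. 508.]
9 gripbot-x [356. 440.]
9 gripbot -y [398. 433.]
9 gripbot2 [314. 446.]
9 nutbotA [403. 508.]
9 nutbotB [320. 521.]
13 gripbot-x [356. 452.]
13 gripbot -y [398. 446.]
13 gripbot2 [314. 459.]
13 nutbotA [403. 520.]
13 nutbotB [320. 533.]
```

View pics/g3.png

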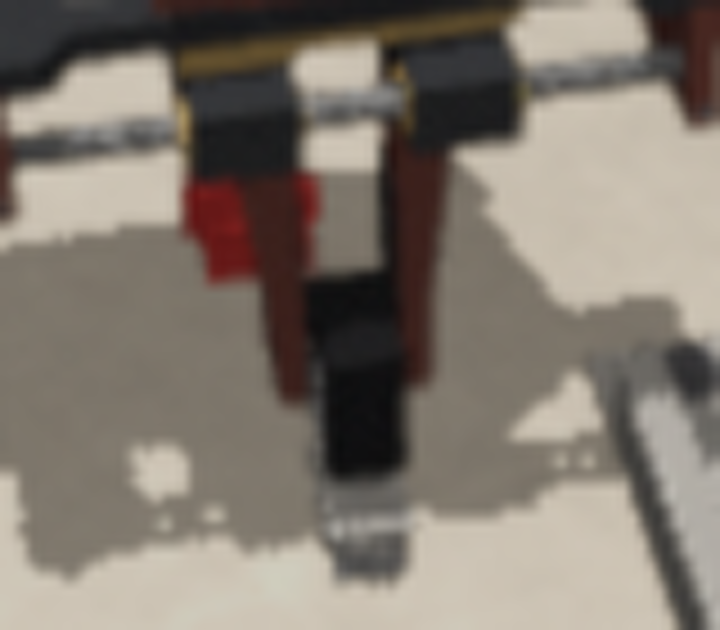

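View pics/g4.png

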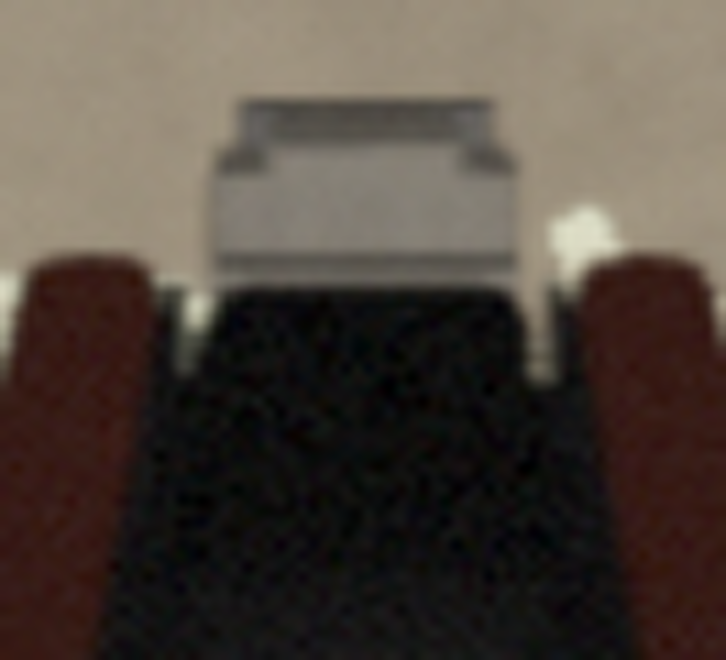

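{"method": "arm_command", "body": {"series": [[[0, 0, -0.0015], [0, 0, 0], 0], [[0, 0, -0.0015], [0, 0, 0], 0], [[0, 0, -0.0015], [0, 0, 0], 0.35], [[0, 0, -0.0015], [0, 0, 0], 0.5], [[0, 0, -0.0015], [0, 0, 0], 0.6], [[0, 0, -0.0015], [0, 0, 0], 0.6]]}}

```text
time: 8.02
position: [480.0, 49.5, 48.6]
eef_rot: [0.001, 0.824, 0.566, 0.001]
ft_force: [1.0, -0.0, -1.1]
opening: 0.597
```

```bash
python3 - <<'E'
from h import *
s=ctrl.state();print(s["time"],s["position"],s["ft_force"].round(2),s["torque"].round(2),s["opening"]*88)
im=cams.capture("side");cv2.imwrite("pics/i_side.png",im);crop(im,205,205,80,70,9,"pics/i3.png")
im=cams.capture("wrist");cv2.imwrite("pics/i_wrist.png",im);crop(im,195,170,130,110,6,"pics/i4.png")
E
```

```text
8.025 [480.0479788   49.4598634   48.55201708] [ 0.95 -0.03 -1.09] [-0.11  0.07  0.05] 52.565332389095516
```

View pics/i3.png

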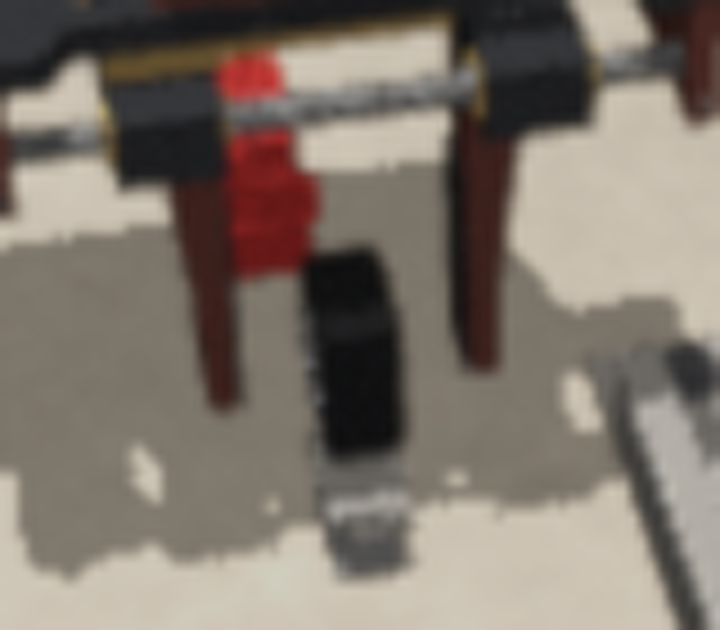

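View pics/i4.png

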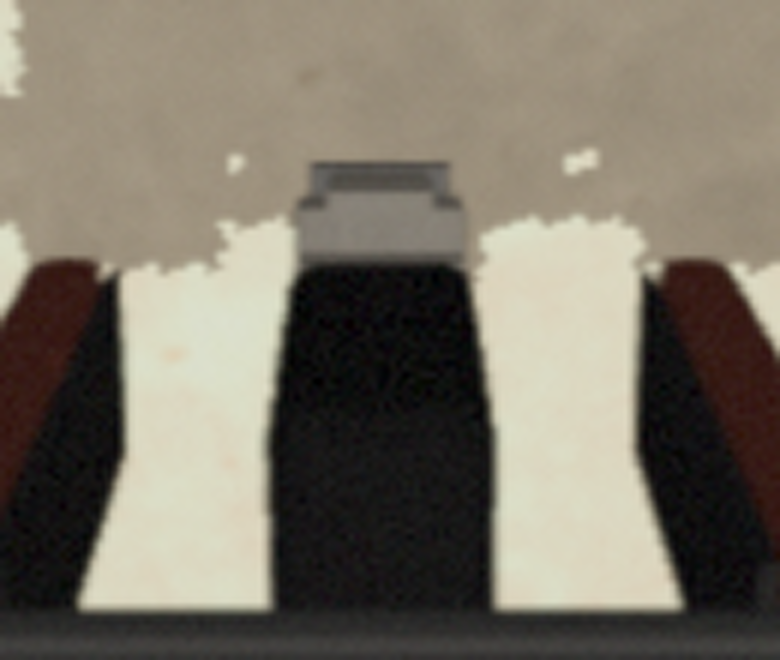

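{"method": "arm_command", "body": {"series": [[[0, 0, -0.02], [0, 0, 0], 0.8], [[0, 0, -0.07], [0, 0, 0], 0.8], [[-0.03, 0, -0.11], [0, 0, 0], 0.8], [[-0.03, 0, -0.11], [0, 0, 0], 0.8], [[-0.03, 0, -0.11], [0, 0, 0], 0.8]]}}

```text
time: 8.75
position: [468.9, 22.1, 158.2]
eef_rot: [0.0, 0.824, 0.567, 0.001]
ft_force: [0.1, 0.2, 0.6]
opening: 0.801
```

```bash
python3 - <<'E'
from h import *
s=ctrl.state();print(s["time"],s["position"],s["ft_force"].round(2),rot(s["eef_rot"]).round(3).tolist())
im=cams.capture("wrist");cv2.imwrite("pics/j_wrist.png",im);crop(im,210,140,90,90,8,"pics/j4.png")
E
```

```text
8.75 [468.91732339  22.08168406 158.24691156] [0.13 0.22 0.55] [[0.358, 0.934, 0.002], [0.934, -0.358, 0.001], [0.001, 0.002, -1.0]]
```

View pics/j_wrist.png

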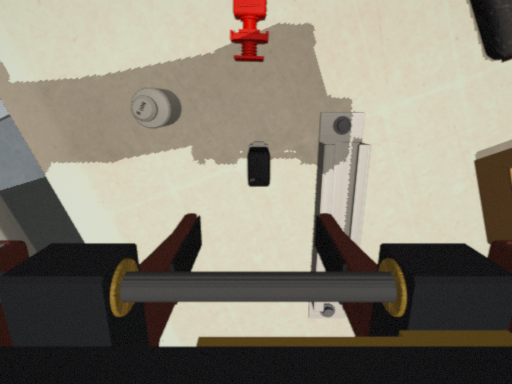

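View pics/j4.png

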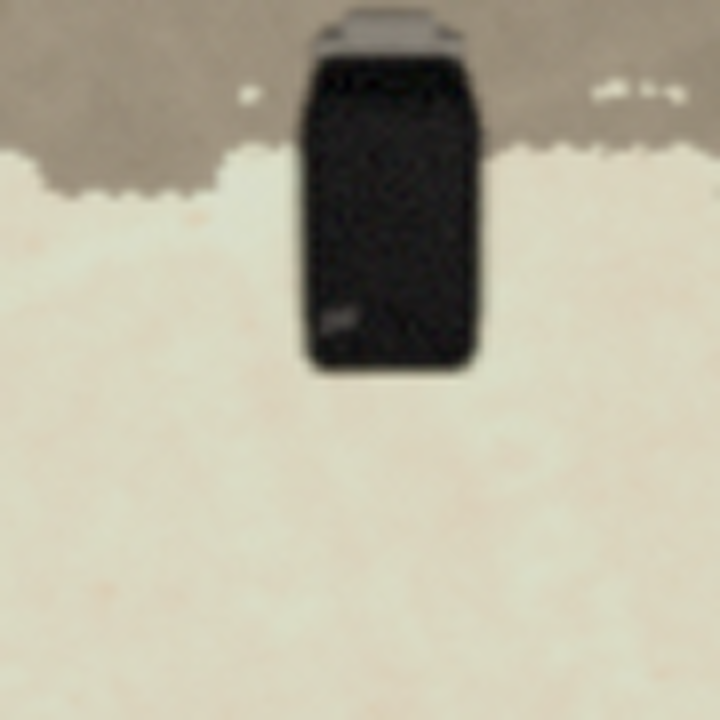

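```bash
python3 - <<'E'
from h import *
s=ctrl.state();c,T=campose("wrist",s);Q=rot(s["eef_rot"])
for nm,u,v,z,dx in [("rear top",210+391/8,186.3,78,16),("front bot",210+391/8,147.1,38,-16)]:
    p=plane(c,T,u,v,z);t=Q.T@(p-s["position"]);print(nm,p.round(1),"tool",t.round(1),"centre tool x",t[0]+dx, (p+Q@[dx,0,0]).round(1))
# channel: bolts far & near, mouth edges
for (u,v,z) in [(342.5,125,12),(327,310,12)]:
    print("bolt",plane(c,T,u,v,z).round(1))
crop(cv2.imread("pics/j_wrist.png"),295,100,90,130,6,"pics/j5.png")
E
```

```text
rear top [471.3  29.   78. ] tool [ 7.2 -0.  79.8] centre tool x 23.209370581886155 [477.   43.9  78. ]
front bot [482.   56.6  38. ] tool [3.680e+01 1.000e-01 1.198e+02] centre tool x 20.804145835977643 [476.3  41.6  38. ]
bolt [572.1  43.7  12. ]
bolt [ 488.1 -170.1   12. ]
```

View pics/j5.png

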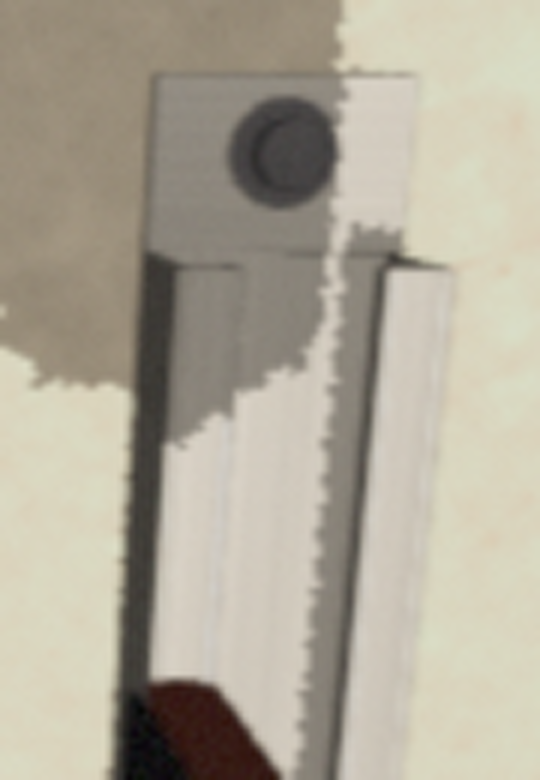

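```bash
python3 - <<'E'
from h import *
s=ctrl.state();c,T=campose("wrist",s)
f=lambda u,v,z:plane(c,T,295+u/6,100+v/6,z)[:2]
L=[f(240,265,30),f(210,680,30)];Rr=[f(386,265,30),f(345,740,30)];O=[f(455,265,30),f(417,740,30)];OL=[f(175,265,30),f(150,680,30)]
for n,q in (("L",L),("R",Rr),("outerR",O),("outerL",OL)):
    d=q[0]-q[1];print(n,q[0].round(1),q[1].round(1),np.degrees(np.arctan2(d[0],d[1])).round(2))
mid=[(L[i]+Rr[i])/2 for i in (0,1)]
n=np.array([np.cos(np.radians(21.4)),-np.sin(np.radians(21.4))])
print([ (q@n).round(1) for q in L+Rr+O+OL])
b=[np.array([572.1,43.7]),np.array([488.1,-170.1])];print([x@n for x in b])
print("top cam", np.array([572.1,41.4])@n,np.array([486.3,-177.2])@n)
E
```

```text
L [555.   30.8] [528.1 -38.8] 21.11
R [578.   21.9] [547.7 -58.7] 20.64
outerR [589.   17.7] [559.9 -63.4] 19.68
outerL [544.7  34.7] [518.  -34.9] 20.98
[np.float64(505.5), np.float64(505.9), np.float64(530.2), np.float64(531.3), np.float64(541.9), np.float64(544.5), np.float64(494.5), np.float64(495.0)]
[np.float64(516.7119167793985), np.float64(516.5138847383291)]
top cam 517.551133383375 517.4286094385737
```

{"method": "arm_command", "body": {"series": [[[0.022, 0, 0.03], [0, 0, 0], 0.8], [[0.022, 0, 0.075], [0, 0, 0], 0.8], [[0.022, 0, 0.105], [0, 0, 0], 0.8], [[0.022, 0, 0.115], [0, 0, 0], 0.8], [[0.022, 0, 0.115], [0, 0, 0], 0.8]]}}

```text
time: 9.43
position: [476.7, 42.0, 42.9]
eef_rot: [0.0, 0.824, 0.566, -0.0]
ft_force: [0.2, -0.5, 0.1]
opening: 0.797
```

```bash
python3 - <<'E'
from h import *
s=ctrl.state();print(s["time"],s["position"],s["ft_force"].round(2),s["opening"]*88)
go([476.7,43,43],Rt(-111.4),s)
im=cams.capture("wrist");cv2.imwrite("pics/k.png",im);crop(im,195,170,130,110,6,"pics/k4.png")
E
```

```text
9.425 [476.71931991  41.96492191  42.87329255] [ 0.21 -0.46  0.1 ] 70.17274622483508
shift m [ 0.001  -0.0004 -0.0001] turn deg [0.02 0.05 0.41]
```

View pics/k4.png

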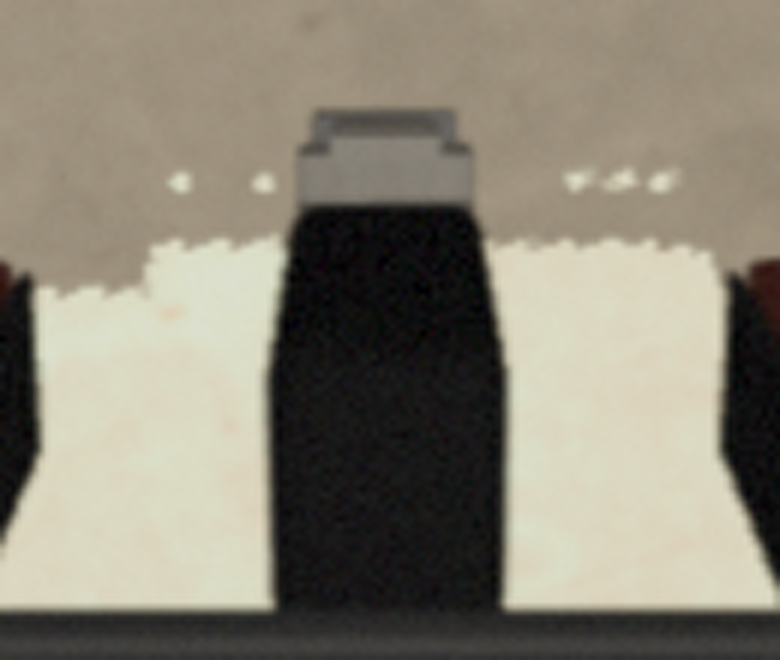

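{"method": "arm_command", "body": {"series": [[[0, 0, 0], [0, 0, 0], 0.4], [[0, 0, 0], [0, 0, 0], 0], [[0, 0, 0], [0, 0, 0], 0], [[0, 0, 0], [0, 0, 0], 0], [[0, 0, 0], [0, 0, 0], 0], [[0, 0, 0], [0, 0, 0], 0], [[0, 0, -0.005], [0, 0, 0], 0], [[0, 0, -0.03], [0, 0, 0], 0], [[0, 0, -0.06], [0, 0, 0], 0], [[0, 0, -0.06], [0, 0, 0], 0]]}}

```text
time: 10.72
position: [478.3, 42.3, 105.3]
eef_rot: [0.001, 0.824, 0.566, 0.003]
ft_force: [0.0, 0.2, -1.9]
opening: 0.228
```

```bash
python3 - <<'E'
from h import *
s=ctrl.state();print(s["time"],s["position"],s["ft_force"].round(2),s["opening"]*88,s["joints"].round(2))
n=np.array([np.cos(np.radians(21.4)),-np.sin(np.radians(21.4))]);print(np.array([530,-67])@n)
go([530,-67,103],Rt(-111.4),s)
im=cams.capture("wrist");cv2.imwrite("pics/l.png",im)
E
```

```text
10.725 [478.33994904  42.2745054  105.31538708] [ 0.01  0.24 -1.91] 20.061223292457907 [-0.64  0.34  0.56  2.1  -0.26  0.76 -0.29]
517.9063269577605
shift m [-0.0835  0.0874  0.0025] turn deg [ 0.26 -0.18  0.41]
```

View pics/l.png

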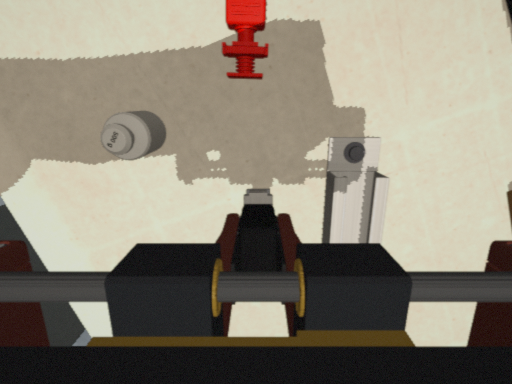

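{"method": "arm_command", "body": {"series": [[[-0.03, 0.03, 0.002], [0.2, -0.2, 0.4], 0], [[-0.06, 0.06, 0.002], [0.2, -0.2, 0.4], 0], [[-0.0835, 0.0874, 0.0025], [0.2, -0.2, 0.4], 0], [[-0.0835, 0.0874, 0.0025], [0.2, -0.2, 0.4], 0], [[-0.0835, 0.0874, 0.0025], [0.2, -0.2, 0.4], 0], [[-0.0835, 0.0874, 0.0025], [0.2, -0.2, 0.4], 0]]}}

```text
time: 11.52
position: [528.1, -65.9, 100.7]
eef_rot: [-0.001, 0.826, 0.564, -0.002]
ft_force: [0.6, -0.4, -0.7]
opening: 0.228
```

```bash
python3 - <<'E'
from h import *
s=ctrl.state();print(s["time"],s["position"],s["ft_force"].round(2),s["opening"]*88,s["joints"].round(2))
im=cams.capture("wrist");cv2.imwrite("pics/m.png",im);crop(im,200,95,115,130,6,"pics/m4.png")
im=cams.capture("side");cv2.imwrite("pics/m_side.png",im);crop(im,240,200,110,110,6,"pics/m5.png")
E
```

```text
11.525 [528.08254226 -65.87817406 100.66096315] [ 0.65 -0.36 -0.7 ] 20.065695243597215 [-0.4   0.44  0.56  1.97 -0.31  0.82 -0.04]
```

View pics/m4.png

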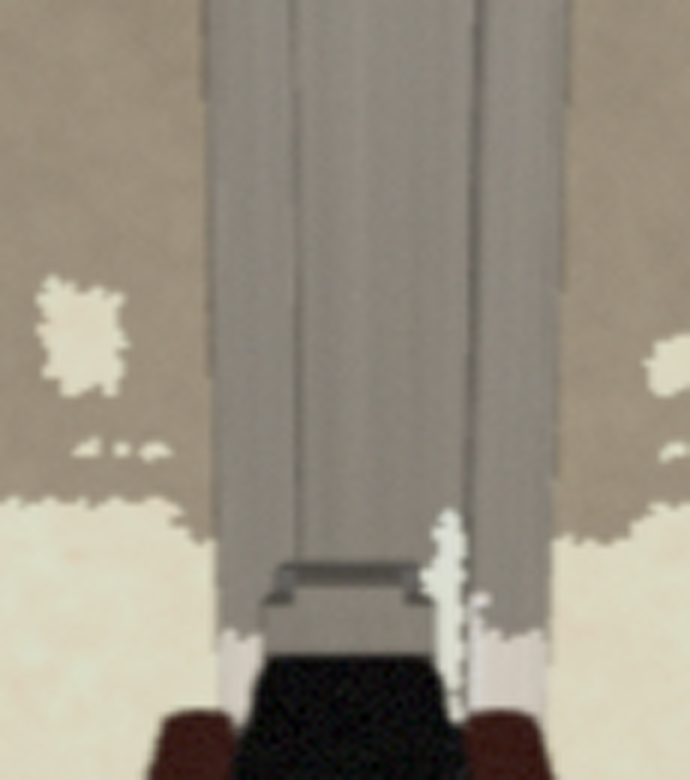

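View pics/m5.png

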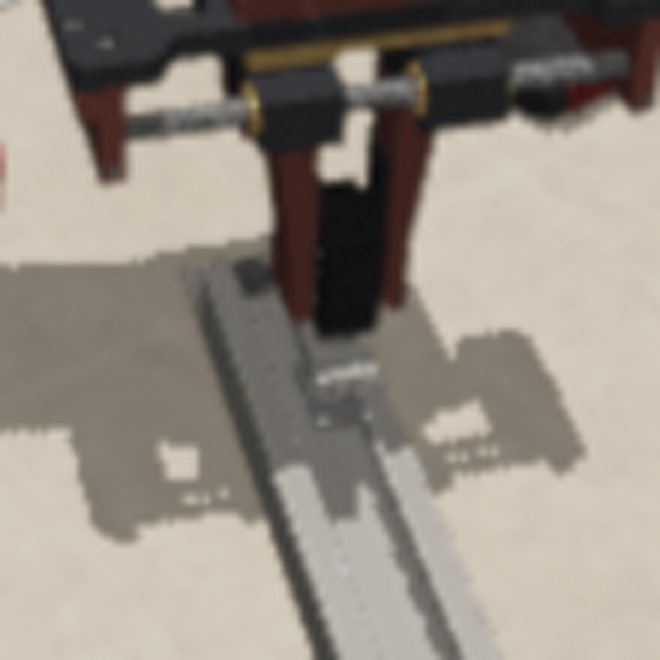

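```bash
cat > meas.py <<'E'
from h import *
def tooly(s,pts,x0,y0,f,z=30):
    c,T=campose("wrist",s);Q=rot(s["eef_rot"])
    q=[plane(c,T,x0+u/f,y0+v/f,z) for u,v in pts]
    # in tool axes flattened
    tx=Q[:,0].copy();tx[2]=0;tx/=np.linalg.norm(tx);ty=np.array([-tx[1],tx[0],0]);ty*=np.sign(ty@Q[:,1])
    return [(round((p-s["position"])@tx,1),round((p-s["position"])@ty,1)) for p in q]
E
python3 - <<'E'
from meas import *
s=ctrl.state();print(s["position"].round(2),"toolz",(rot(s["eef_rot"])[:,2]).round(4))
for n,p in (("Li",[(292,0),(298,560)]),("Ri",[(478,0),(468,560)]),("Lo",[(205,0),(217,640)]),("Ro",[(568,0),(550,640)])):
    a=tooly(s,p,200,95,6);print(n,a,np.degrees(np.arctan2(a[0][1]-a[1][1],a[0][0]-a[1][0])).round(2))
print("nut",tooly(s,[(262,600),(437,600)],200,95,6,100.7-22))
E
```

```text
[528.45 -66.09 101.03] toolz [-0.0029 -0.0015 -1.    ]
Li [(np.float64(83.1), np.float64(-8.2)), (np.float64(7.6), np.float64(-8.1))] -0.08
Ri [(np.float64(83.1), np.float64(16.0)), (np.float64(7.6), np.float64(16.0))] 0.0
Lo [(np.float64(83.1), np.float64(-19.6)), (np.float64(-4.4), np.float64(-19.8))] 0.13
Ro [(np.float64(83.1), np.float64(27.7)), (np.float64(-4.3), np.float64(28.0))] -0.2
nut [(np.float64(16.2), np.float64(-10.6)), (np.float64(16.2), np.float64(9.2))]
```

{"method": "arm_command", "body": {"series": [[[0, 0.003, 0.008], [0, 0, 0], 0], [[0, 0.0047, 0.018], [0, 0, 0], 0], [[0, 0.0047, 0.018], [0, 0, 0], 0], [[0, 0.0047, 0.018], [0, 0, 0], 0]]}}

```text
time: 12.12
position: [533.0, -69.1, 83.0]
eef_rot: [0.0, 0.826, 0.563, -0.002]
ft_force: [0.3, 0.2, -2.1]
opening: 0.224
```

```bash
python3 - <<'E'
from h import *
s=ctrl.state();print(s["time"],s["position"],s["ft_force"].round(2),s["opening"]*88,rot(s["eef_rot"])[:,2].round(4))
im=cams.capture("wrist");cv2.imwrite("pics/n.png",im);crop(im,200,95,115,130,6,"pics/n4.png")
E
```

```text
12.125 [532.98998328 -69.11375989  83.01131098] [ 0.28  0.16 -2.12] 19.70502464493981 [-0.003  -0.0021 -1.    ]
```

View pics/n4.png

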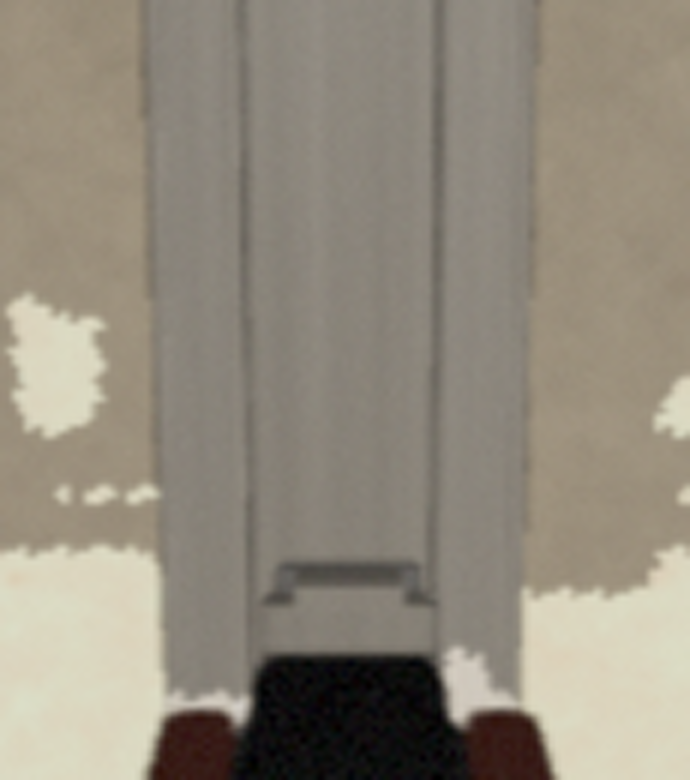

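```bash
python3 - <<'E'
from meas import *
s=ctrl.state();print(s["position"].round(2))
for n,p in (("Li",[(242,0),(252,560)]),("Ri",[(441,0),(430,560)]),("Lo",[(148,0),(166,690)]),("Ro",[(537,0),(520,690)])):
    a=tooly(s,p,200,95,6);print(n,a,np.degrees(np.arctan2(a[0][1]-a[1][1],a[0][0]-a[1][0])).round(2))
print("nut",tooly(s,[(262,600),(437,600)],200,95,6,83-22))
E
```

```text
[533.13 -69.11  83.21]
Li [(np.float64(82.2), np.float64(-13.6)), (np.float64(12.4), np.float64(-13.5))] -0.08
Ri [(np.float64(82.2), np.float64(10.3)), (np.float64(12.4), np.float64(9.8))] 0.41
Lo [(np.float64(82.2), np.float64(-24.9)), (np.float64(-5.6), np.float64(-25.2))] 0.2
Ro [(np.float64(82.2), np.float64(21.8)), (np.float64(-5.6), np.float64(22.1))] -0.2
nut [(np.float64(16.2), np.float64(-10.5)), (np.float64(16.3), np.float64(9.2))]
```

{"method": "arm_command", "body": {"series": [[[0, -0.001, 0.006], [0, 0, 0], 0], [[0, -0.001, 0.012], [0, 0, 0], 0], [[0, -0.001, 0.018], [0, 0, 0], 0], [[0, -0.001, 0.022], [0, 0, 0], 0], [[0, -0.001, 0.022], [0, 0, 0], 0]]}}

```text
time: 12.8
position: [531.9, -68.7, 60.8]
eef_rot: [-0.0, 0.826, 0.564, -0.002]
ft_force: [-0.4, -0.4, -0.9]
opening: 0.229
```

```bash
python3 - <<'E'
from h import *
s=ctrl.state();print(s["time"],s["position"],s["ft_force"].round(2),s["opening"]*88,rot(s["eef_rot"])[:,2].round(4))
im=cams.capture("wrist");cv2.imwrite("pics/o.png",im);crop(im,200,95,115,130,6,"pics/o4.png")
E
```

```text
12.8 [531.88868873 -68.69095688  60.81837222] [-0.36 -0.4  -0.92] 20.132377994689275 [-0.0032 -0.0021 -1.    ]
```

View pics/o4.png

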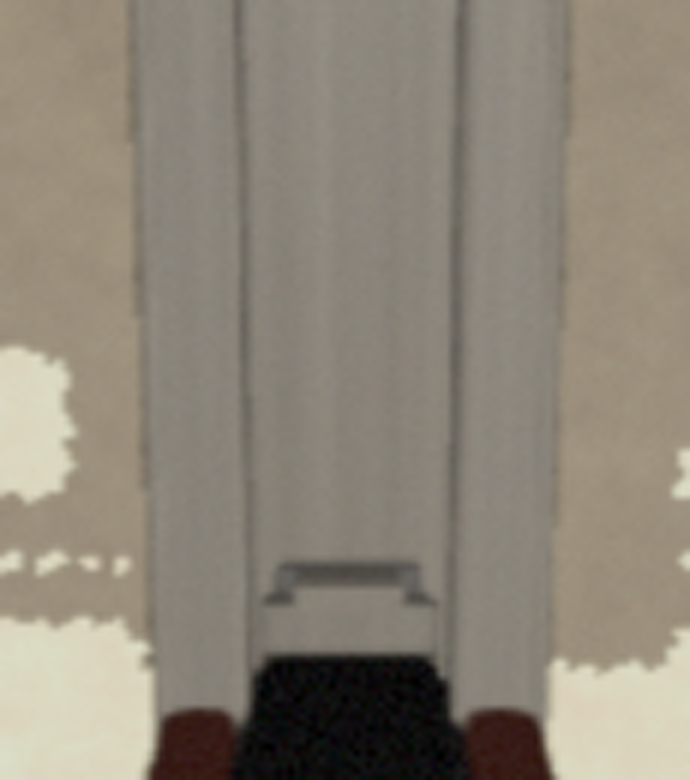

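{"method": "arm_command", "body": {"series": [[[0, 0, 0.003], [0, 0, 0], 0], [[0, 0, 0.006], [0, 0, 0], 0], [[0, 0, 0.009], [0, 0, 0], 0], [[0, 0, 0.0125], [0, 0, 0], 0], [[0, 0, 0.0125], [0, 0, 0], 0]]}}

```text
time: 13.48
position: [531.8, -68.7, 48.4]
eef_rot: [-0.0, 0.826, 0.564, -0.002]
ft_force: [0.3, -0.3, -1.6]
opening: 0.225
```

```bash
python3 - <<'E'
from h import *
s=ctrl.state();print(s["time"],s["position"],s["ft_force"].round(2),s["torque"].round(2),s["opening"]*88,rot(s["eef_rot"])[:,2].round(4))
E
```

```text
13.475 [531.83567347 -68.68881798  48.37954969] [ 0.29 -0.26 -1.59] [-0.07  0.09 -0.  ] 19.838661135890163 [-0.0031 -0.002  -1.    ]
```

{"method": "arm_command", "body": {"series": [[[0, 0, 0.003], [0, 0, 0], 0], [[0, 0, 0.006], [0, 0, 0], 0], [[0, 0, 0.009], [0, 0, 0], 0], [[0, 0, 0.0115], [0, 0, 0], 0], [[0, 0, 0.0115], [0, 0, 0], 0], [[0, 0, 0.0115], [0, 0, 0], 0]]}}

```text
time: 14.22
position: [532.3, -68.8, 37.5]
eef_rot: [0.0, 0.826, 0.563, -0.001]
ft_force: [-2.4, -0.3, 6.8]
opening: 0.228
```

```bash
python3 - <<'E'
from h import *
s=ctrl.state();print(s["time"],s["position"],s["ft_force"].round(2),s["torque"].round(2),s["opening"]*88,rot(s["eef_rot"])[:,2].round(4))
im=cams.capture("wrist");cv2.imwrite("pics/p.png",im);crop(im,200,95,115,130,6,"pics/p4.png")
E
```

```text
14.225 [532.30677687 -68.76794293  37.53300466] [-2.36 -0.3   6.84] [-0.    0.51 -0.03] 20.065012469289407 [-0.002  -0.0018 -1.    ]
```

View pics/p4.png

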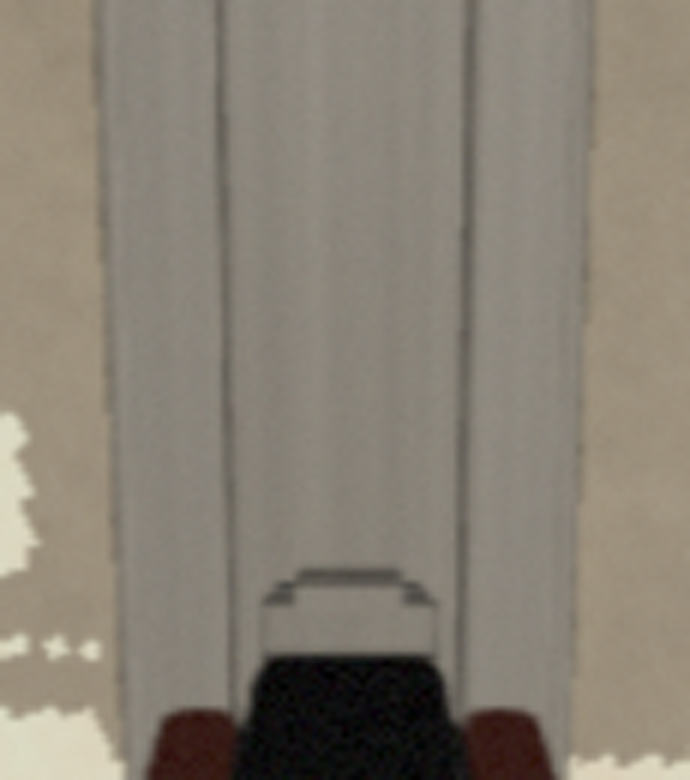

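{"method": "arm_command", "body": {"series": [[[0, 0, 0], [0, 0, -10], 0], [[0, 0, 0], [0, 0, -20], 0], [[0, 0, 0], [0, 0, -30], 0], [[0, 0, 0], [0, 0, -40], 0], [[0, 0, 0], [0, 0, -50], 0], [[0, 0, 0], [0, 0, -60], 0], [[0, 0, 0], [0, 0, -70], 0], [[0, 0, 0], [0, 0, -80], 0], [[0, 0, 0], [0, 0, -90], 0], [[0, 0, 0], [0, 0, -90], 0]]}}

```text
time: 15.52
position: [533.3, -68.8, 37.9]
eef_rot: [0.0, 0.185, 0.983, -0.001]
ft_force: [1.4, -0.0, 6.8]
opening: 0.225
```

```bash
python3 - <<'E'
from h import *
s=ctrl.state();print(s["time"],s["position"],s["ft_force"].round(2),s["torque"].round(2),s["opening"]*88,rot(s["eef_rot"]).round(4),s["joints"].round(2))
im=cams.capture("wrist");cv2.imwrite("pics/q.png",im);crop(im,170,120,180,130,4,"pics/q4.png")
im=cams.capture("side");cv2.imwrite("pics/q_side.png",im);crop(im,240,210,110,110,6,"pics/q5.png")
E
```

```text
15.525 [533.29468469 -68.78294918  37.94842894] [ 1.42 -0.01  6.77] [0.1  0.02 0.04] 19.7807785974257 [[-9.319e-01  3.627e-01  1.000e-04]
 [ 3.627e-01  9.319e-01 -1.600e-03]
 [-7.000e-04 -1.400e-03 -1.000e+00]] [-0.02  0.5   0.07  1.98 -0.05  0.66  1.29]
```

View pics/q4.png

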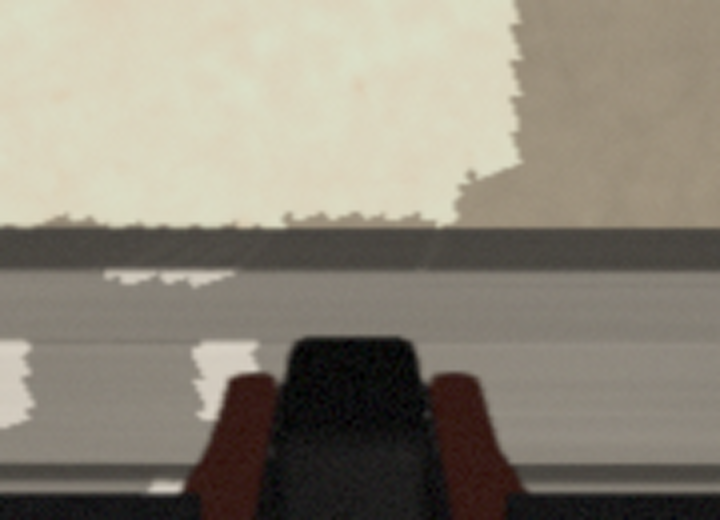

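View pics/q5.png

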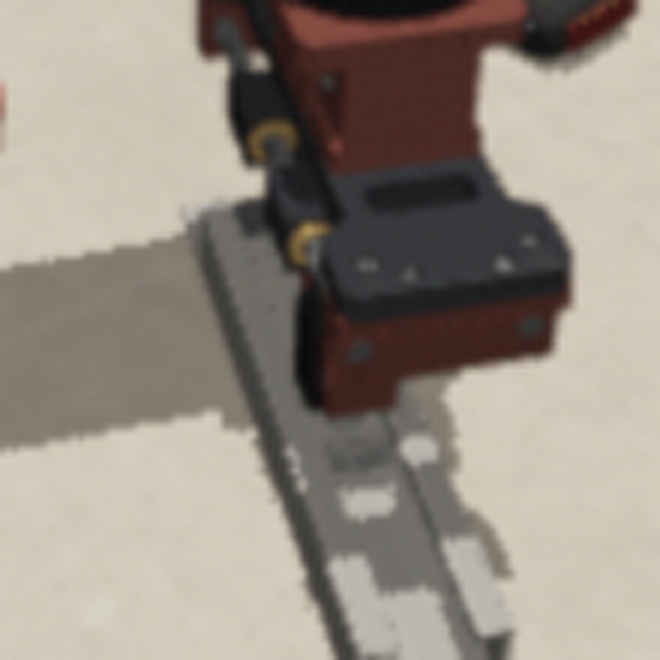

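```bash
python3 - <<'E'
from meas import *
s=ctrl.state();print(s["position"].round(2))
print("outer +24, lip +12, lip -12, -?",tooly(s,[(600,269),(600,342),(600,465),(600,480)],170,120,4))
print("grip bottom front(+16) and r=39",tooly(s,[(350,340)],170,120,4,33),tooly(s,[(350,430)],170,120,4,73))
E
```

```text
[533.3  -68.78  37.94]
outer +24, lip +12, lip -12, -? [(np.float64(26.2), np.float64(38.6)), (np.float64(14.3), np.float64(39.2)), (np.float64(-6.7), np.float64(40.4)), (np.float64(-9.3), np.float64(40.6))]
grip bottom front(+16) and r=39 [(np.float64(15.7), np.float64(-0.1))] [(np.float64(17.8), np.float64(-0.1))]
```

{"method": "arm_command", "body": {"series": [[[0.0015, 0, 0], [0, 0, 0], 0], [[0.0015, 0, 0], [0, 0, 0], 0], [[0.0015, 0, -0.001], [0, 0, 0], 0], [[0.0015, 0, -0.002], [0, 0, 0], 0], [[0.0015, 0, -0.003], [0, 0, 0], 0], [[0.0015, 0, -0.003], [0, 0, 0], 0]]}}

```text
time: 16.38
position: [532.8, -68.6, 41.2]
eef_rot: [0.001, 0.186, 0.983, -0.001]
ft_force: [2.8, -1.2, 4.6]
opening: 0.227
```

```bash
python3 - <<'E'
from h import *
s=ctrl.state();print(s["time"],s["position"],s["ft_force"].round(2),s["torque"].round(2),s["opening"]*88)
E
```

```text
16.375 [532.82558621 -68.58411105  41.15618448] [ 2.77 -1.16  4.63] [-0.29 -0.73  0.04] 20.001320561590962
```

```bash
python3 - <<'E'
from meas import *
s=ctrl.state()
im=cams.capture("wrist");cv2.imwrite("pics/r.png",im);crop(im,200,160,120,90,6,"pics/r4.png")
E
```

```text
(no output)
```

View pics/r4.png

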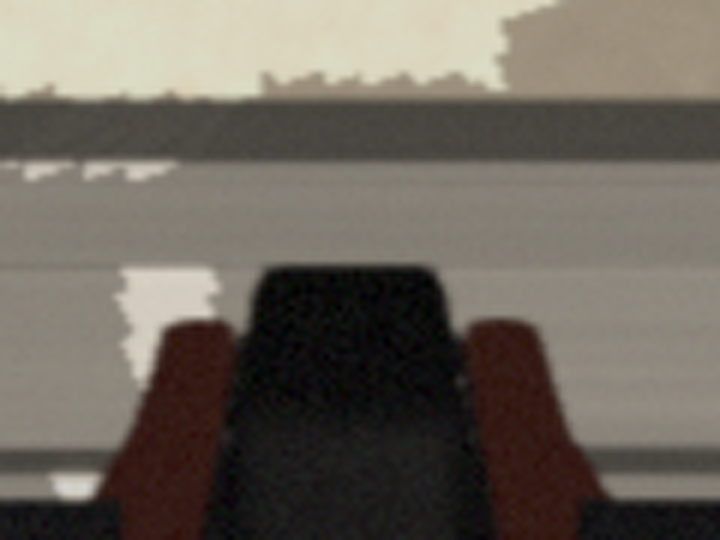

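```bash
python3 - <<'E'
from meas import *
s=ctrl.state();print(s["position"].round(2),s["ft_force"].round(2))
print("outer +24, lip +12, lip -12",tooly(s,[(600,161),(600,267),(600,473)],200,160,6))
z=s["position"][2]-5
print("grip bottom front(+16)",tooly(s,[(350,266)],200,160,6,z),tooly(s,[(350,425)],200,160,6,z+40))
E
```

```text
[532.53 -68.46  41.01] [ 1.98 -1.88  4.31]
outer +24, lip +12, lip -12 [(np.float64(25.7), np.float64(26.6)), (np.float64(14.0), np.float64(27.1)), (np.float64(-10.0), np.float64(28.0))]
grip bottom front(+16) [(np.float64(16.1), np.float64(0.4))] [(np.float64(16.1), np.float64(0.4))]
```

{"method": "arm_command", "body": {"series": [[[0, 0, 0.0025], [0, 0, 0], 0], [[0.0012, 0, 0.0025], [0, 0, 0], 0], [[0.0022, 0, 0.0025], [0, 0, 0], 0], [[0.0022, 0, 0.0025], [0, 0, 0], 0]]}}

```text
time: 16.92
position: [530.3, -67.6, 38.4]
eef_rot: [0.001, 0.186, 0.983, -0.001]
ft_force: [4.1, -2.1, 6.2]
opening: 0.224
```

```bash
python3 - <<'E'
from meas import *
s=ctrl.state();print(s["time"],s["position"].round(2),s["ft_force"].round(2),s["torque"].round(2))
im=cams.capture("wrist");cv2.imwrite("pics/s.png",im);crop(im,200,160,120,90,6,"pics/s4.png")
g=cv2.cvtColor(im,6).astype(int)
print(g[180:215,310].tolist());print(g[195:240,258].tolist()); print(g[225:245,315].tolist())
E
```

```text
16.925 [530.33 -67.65  38.4 ] [ 4.14 -2.15  6.19] [-0.4  -0.99  0.03]
[135, 82, 71, 70, 71, 70, 73, 71, 71, 69, 70, 75, 107, 124, 126, 126, 129, 129, 131, 130, 128, 125, 129, 128, 127, 125, 125, 126, 126, 125, 138, 136, 136, 137, 136]
[129, 128, 131, 130, 129, 128, 126, 126, 119, 56, 18, 6, 14, 15, 2, 13, 7, 17, 13, 10, 18, 14, 11, 9, 11, 14, 14, 16, 13, 14, 14, 15, 17, 21, 17, 24, 27, 25, 24, 32, 30, 26, 25, 31, 29]
[137, 138, 140, 134, 136, 138, 139, 140, 138, 135, 133, 132, 133, 128, 104, 77, 69, 68, 36, 23]
```

View pics/s4.png

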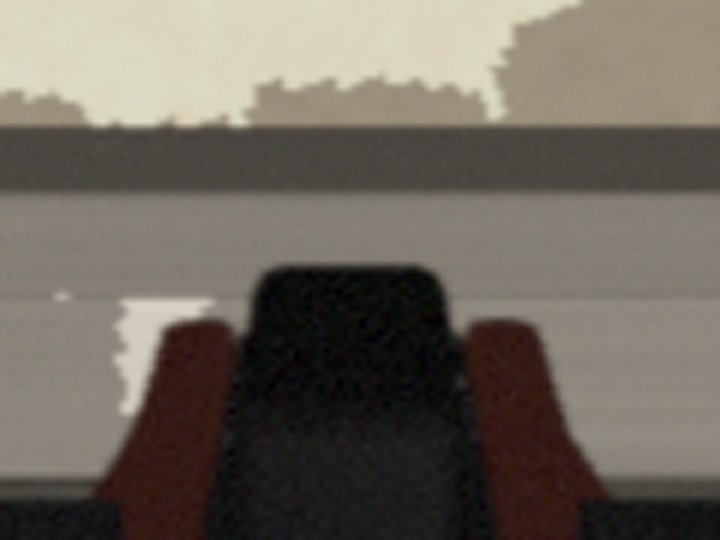

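```bash
python3 - <<'E'
from meas import *
s=ctrl.state();print(s["position"].round(2),s["ft_force"].round(2),rot(s["eef_rot"]).round(4).tolist())
print("outer +24, lip +12",tooly(s,[(600,191),(600,297)],200,160,6))
z=s["position"][2]-5
print("grip bottom front(+16)",tooly(s,[(350,266)],200,160,6,z),tooly(s,[(350,415)],200,160,6,z+40))
im=cams.capture("side");crop(im,250,225,90,85,7,"pics/s5.png")
E
```

```text
[530.31 -67.66  38.41] [ 3.45 -1.7   6.24] [[-0.931, 0.365, 0.0009], [0.365, 0.931, -0.0023], [-0.0017, -0.0018, -1.0]]
outer +24, lip +12 [(np.float64(23.2), np.float64(26.4)), (np.float64(11.5), np.float64(26.8))]
grip bottom front(+16) [(np.float64(16.1), np.float64(0.4))] [(np.float64(17.0), np.float64(0.4))]
```

View pics/s5.png

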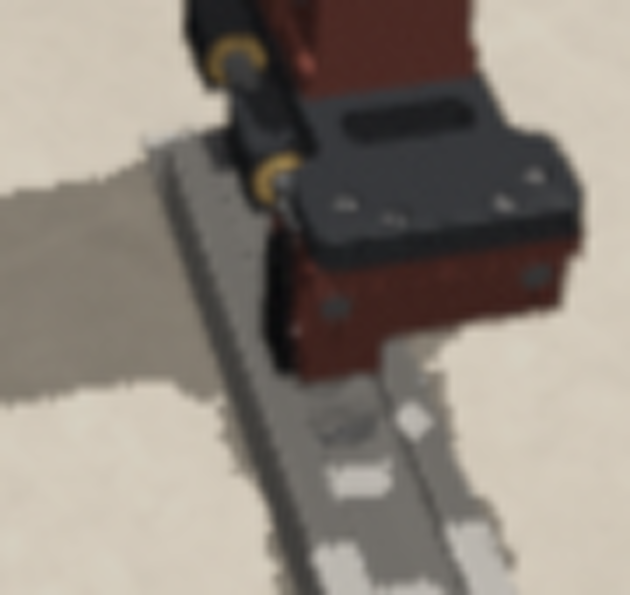

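{"method": "arm_command", "body": {"series": [[[-0.001, 0, 0], [0, 0, 0], 0], [[-0.0018, 0, 0], [0, 0, 0], 0], [[-0.0018, 0, 0], [0, 0, 0], 0]]}}

```text
time: 17.4
position: [530.5, -67.7, 37.9]
eef_rot: [-0.001, 0.186, 0.983, -0.001]
ft_force: [2.5, 0.5, 7.1]
opening: 0.226
```

```bash
cat > q.py <<'E'
from meas import *
import sys
s=ctrl.state();print(s["time"],s["position"].round(2),s["ft_force"].round(2))
im=cams.capture("wrist");cv2.imwrite(f"pics/{sys.argv[1]}.png",im);g=cv2.cvtColor(im,6).astype(float)
def edge(col,lo,hi):
    d=np.abs(np.diff(g[lo:hi,col-2:col+3].mean(1)));i=int(d.argmax());w=d[max(0,i-1):i+2];return lo+max(0,i-1)+0.5+(w*np.arange(len(w))).sum()/w.sum()+0.0, d.max()
o=[]
for col in(300,310,320,330):
    p=g[170:220,col-2:col+3].mean(1);k=np.diff(p);up=170+int(k[8:].argmax())+8; 
    w=np.clip(k[up-171:up-168],0,None);o.append(up-1+(w*np.arange(3)).sum()/w.sum()+0.5)
print("outer rows",np.round(o,2)); v=np.median(o)
gb,_=edge(258,195,215);print("grip row",gb)
a=tooly(s,[(310,v)],0,0,1)[0][0]-24; b=tooly(s,[(258,gb)],0,0,1,s["position"][2]-5)[0][0]-16
print("channel centre",round(a,2),"grip centre",round(b,2),"grip-chan",round(b-a,2))
E
python3 q.py t
```

```text
17.4 [530.51 -67.7   37.9 ] [2.47 0.51 7.09]
outer rows [191.66 191.64 191.6  191.62]
grip row 203.8030303030303
channel centre -0.6 grip centre 0.5 grip-chan 1.1
```

{"method": "arm_command", "body": {"series": [[[-0.0012, 0, -0.001], [0, 0, 0], 0], [[-0.0012, 0, -0.001], [0, 0, 0], 0], [[-0.0012, 0, -0.001], [0, 0, 0], 0]]}}

```text
time: 17.82
position: [530.6, -67.8, 38.6]
eef_rot: [-0.002, 0.185, 0.983, -0.001]
ft_force: [-0.7, 0.8, 6.4]
opening: 0.227
```

```bash
python3 q.py u
```

```text
17.825 [530.63 -67.75  38.56] [-0.73  0.79  6.41]
outer rows [191.41 191.4  191.38 191.42]
grip row 203.79174311926604
channel centre -0.6 grip centre 0.5 grip-chan 1.1
```

{"method": "arm_command", "body": {"series": [[[-0.0012, 0, 0], [0, 0, 0], 0], [[-0.0012, 0, -0.001], [0, 0, 0], 0], [[-0.0012, 0, -0.001], [0, 0, 0], 0]]}}

```text
time: 18.25
position: [530.9, -67.9, 39.3]
eef_rot: [-0.003, 0.185, 0.983, -0.001]
ft_force: [-1.7, 2.0, 6.2]
opening: 0.226
```

```bash
python3 q.py v
```

```text
18.25 [530.89 -67.89  39.27] [-1.73  1.96  6.2 ]
outer rows [190.52 190.55 190.54 190.53]
grip row 203.76062846580407
channel centre -0.2 grip centre 0.5 grip-chan 0.7
```

{"method": "arm_command", "body": {"series": [[[-0.0006, 0, 0], [0, 0, 0], 0], [[-0.0008, 0, -0.001], [0, 0, 0], 0], [[-0.0008, 0, -0.001], [0, 0, 0], 0]]}}

```text
time: 18.68
position: [531.4, -68.2, 40.2]
eef_rot: [-0.003, 0.185, 0.983, -0.001]
ft_force: [-2.5, 1.3, 5.5]
opening: 0.228
```

```bash
python3 q.py w
```

```text
18.675 [531.4  -68.23  40.17] [-2.53  1.26  5.53]
outer rows [189.42 189.44 189.44 189.46]
grip row 203.792364990689
channel centre 0.3 grip centre 0.5 grip-chan 0.2
```

{"method": "arm_command", "body": {"series": [[[0.0005, 0, -0.001], [0, 0, 0], 0], [[0.0005, 0, -0.002], [0, 0, 0], 0], [[0.0005, 0, -0.003], [0, 0, 0], 0], [[0.0005, 0, -0.0035], [0, 0, 0], 0], [[0.0005, 0, -0.0035], [0, 0, 0], 0]]}}

```text
time: 19.35
position: [532.1, -68.8, 43.7]
eef_rot: [-0.002, 0.186, 0.983, -0.001]
ft_force: [-2.0, 2.0, -1.1]
opening: 0.227
```

```bash
python3 q.py x
```

```text
19.35 [532.13 -68.77  43.69] [-2.01  1.98 -1.14]
outer rows [186.52 186.53 186.52 186.55]
grip row 203.716457960644
channel centre 1.2 grip centre 0.5 grip-chan -0.7
```

{"method": "arm_command", "body": {"series": [[[0.0005, 0, -0.001], [0, 0, 0], 0], [[0.0005, 0, -0.0015], [0, 0, 0], 0], [[0.0005, 0, -0.0015], [0, 0, 0], 0]]}}

```text
time: 19.77
position: [532.0, -68.7, 43.9]
eef_rot: [-0.002, 0.186, 0.983, -0.001]
ft_force: [4.8, 0.8, -26.0]
opening: 0.223
```

```bash
python3 q.py y
```

```text
19.775 [531.98 -68.7   43.9 ] [  4.81   0.85 -26.01]
outer rows [186.57 186.57 186.59 186.58]
grip row 203.7535460992908
channel centre 1.1 grip centre 0.5 grip-chan -0.6
```

The 1.5 mm pull met a hard stop (−26 N, 0.2 mm of movement) at the height expected for the lips seated in the grooves. I'll undo the pull and let go.

{"method": "arm_command", "body": {"series": [[[0, 0, 0.0013], [0, 0, 0], 0], [[0, 0, 0.0013], [0, 0, 0], 0], [[0, 0, 0.0013], [0, 0, 0], 0.35], [[0, 0, 0.0013], [0, 0, 0], 0.55], [[0, 0, 0.0013], [0, 0, 0], 0.75], [[0, 0, 0.0013], [0, 0, 0], 0.75], [[0, 0, 0.0013], [0, 0, 0], 0.75]]}}

```text
time: 20.7
position: [532.5, -68.8, 44.6]
eef_rot: [-0.001, 0.186, 0.983, -0.001]
ft_force: [-0.2, 0.6, 0.4]
opening: 0.736
```

```bash
python3 - <<'E'
from h import *
s=ctrl.state();print(s["time"],s["position"].round(1),s["ft_force"].round(2),s["opening"]*88)
im=cams.capture("wrist");cv2.imwrite("pics/z.png",im);crop(im,190,160,140,100,5,"pics/z4.png")
E
```

```text
20.7 [532.5 -68.8  44.6] [-0.21  0.6   0.39] 64.74353631535251
```

View pics/z4.png

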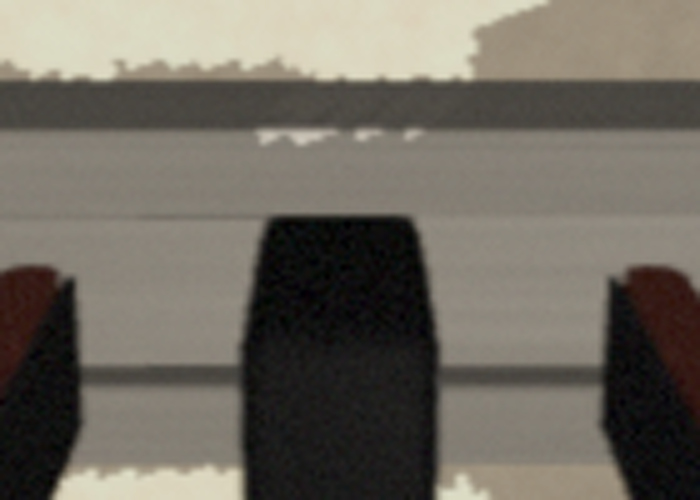

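Released; the stud stays square across the channel. Next I back straight up and check.

{"method": "arm_command", "body": {"series": [[[0, 0, -0.02], [0, 0, 0], 0.8], [[0, 0, -0.07], [0, 0, 0], 0.8], [[-0.03, 0, -0.12], [0, 0, 0], 0.8], [[-0.03, 0, -0.13], [0, 0, 0], 0.8], [[-0.03, 0, -0.13], [0, 0, 0], 0.8]]}}

```text
time: 21.38
position: [560.4, -79.4, 174.4]
eef_rot: [-0.001, 0.186, 0.983, -0.001]
ft_force: [0.9, -0.1, -0.3]
opening: 0.8
```

```bash
python3 - <<'E'
from h import *
s=ctrl.state();print(s["time"],s["position"].round(1),s["ft_force"].round(2),s["opening"]*88,rot(s["eef_rot"])[:,2].round(4))
im=cams.capture("wrist");cv2.imwrite("pics/za.png",im);crop(im,190,110,140,110,5,"pics/za4.png")
im=cams.capture("side");cv2.imwrite("pics/zs.png",im);crop(im,250,220,90,90,7,"pics/zs5.png")
im=cams.capture("top");cv2.imwrite("pics/zt.png",im)
E
```

```text
21.375 [560.4 -79.4 174.4] [ 0.92 -0.08 -0.34] 70.43061062109477 [-0.0021 -0.0018 -1.    ]
```

View pics/za4.png

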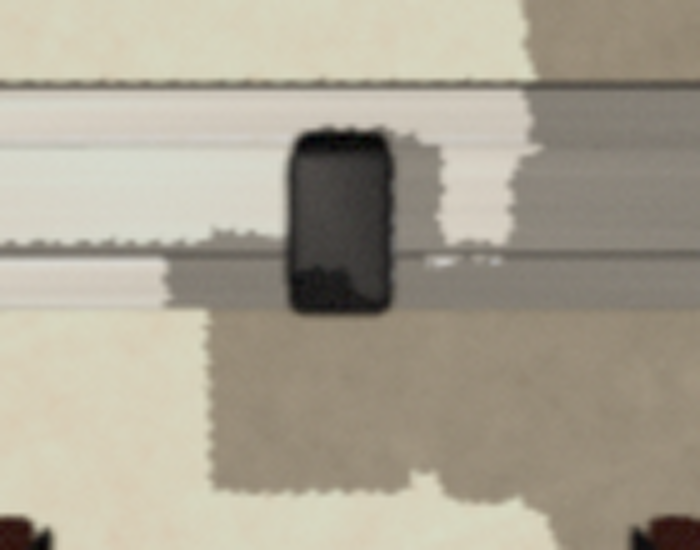

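View pics/zs.png

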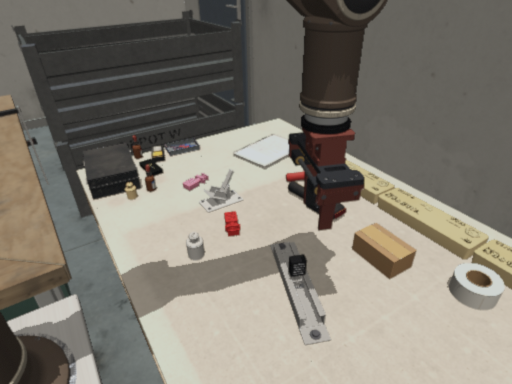

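View pics/zs5.png

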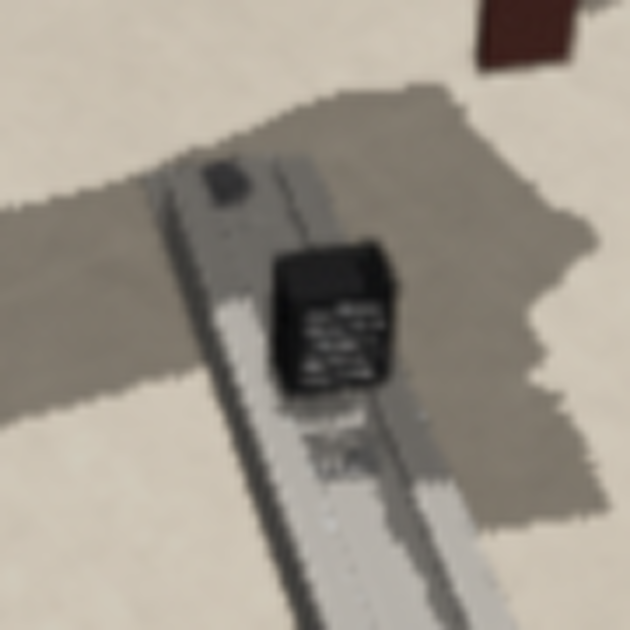

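```bash
python3 - <<'E'
from h import *
c,T=campose("side")
f=lambda u,v,z:plane(c,T,u,v,z)[:2].round(1)
print("bolts",f(250+228/7,220+180/7,10),f(314.7,334.5,10),"grip bottom near edge",f(250+335/7,220+395/7,38),"top",f(250+330/7,220+265/7,78))
s=ctrl.state();c,T=campose("wrist",s);g=lambda u,v,z:plane(c,T,190+u/5,110+v/5,z)[:2].round(1)
print("wrist top face rear,front",g(341,313,78),g(341,148,78))
a=cv2.imread("pics/a_top.png").astype(int);b=cv2.imread("pics/zt.png").astype(int)
for n,(x,y) in dict(weight=(265,250),scan=(265,139),carton=(342,144),red=(252,212),pink=(178,207)).items():
    print(n,np.abs(a-b)[y-14:y+14,x-28:x+28].mean().round(2))
crop(b.astype(np.uint8),225,110,150,150,5,"pics/zt5.png")
E
```

```text
bolts [575.6  36.5] [ 486.5 -180.5] grip bottom near edge [528.4 -77.7] top [531.4 -68.5]
wrist top face rear,front [543.  -72.6] [514.9 -61.6]
weight 26.68
scan 13.88
carton 24.28
red 18.34
pink 19.11
```

View pics/zt5.png

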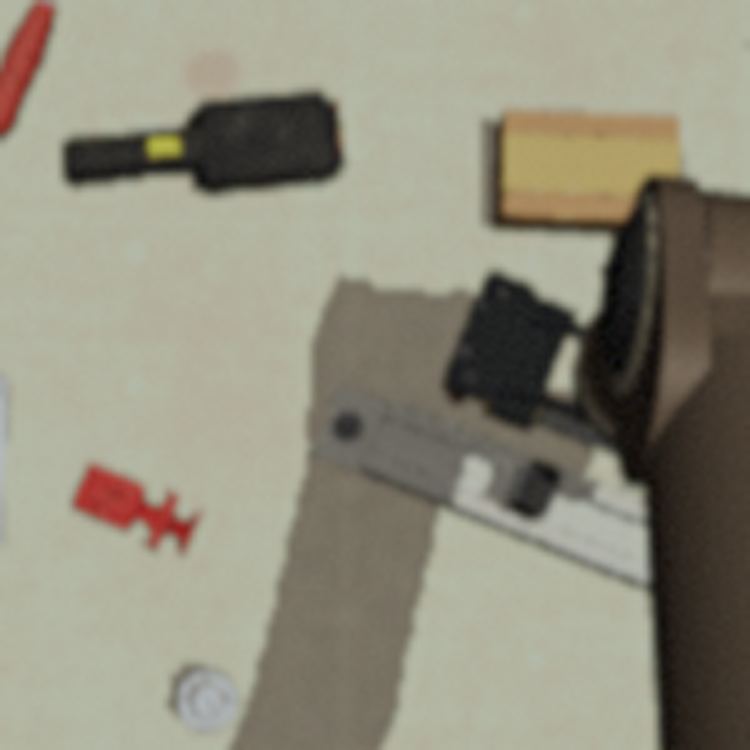

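```bash
python3 - <<'E'
from workcell import ctrl
print(ctrl.sign_off(), ctrl.state()["time"])
E
```

```text
the job is handed in; nothing more can be done
the job is handed in; nothing more can be done
```

The stud is locked in the channel, upright, with its grip bar square across, and I handed the job in at about 21.5 s. I lifted it from the rest, stood it on the table, let go and backed away. I then took it again, lowered it through the slot near mid-channel, pressed it down, gave it a quarter turn and let it spring up.

**What the last checks showed**
- **Lock:** before I let go, an upward pull met a hard stop: 26 N for about 0.2 mm. This was near the height where the grooves should sit on the lips, and not 3–4 mm lower, where it would have jammed.
- **Position:** the grip centre measures about (529, −67) mm. That is midway along the channel, and its long side is at 90° to it within about 0.5°.
- **Other items:** by eye in the top view, the scanner and check weight are where they started. The carton looks the same too, though the arm hides one corner of it.

**What went less well**
- **First grasp:** I gripped the stud about 8–10 mm off the centre of the pads. I corrected this when I took it again.
- **Centring after the turn:** the stud stuck and slipped sideways, so it took a few small sideways corrections. The camera put it about 0.6 mm off the channel's centre when locked, with a reading error of around 1 mm.
- **Image comparison:** the automatic before-and-after comparison of the top views was no use, with large differences at every object. I think the lighting had changed, which is why I judged the other items by eye.

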